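# Put the ball knobs away in the parts box

## Task

Pick up the tin and pour all seven red ball knobs into the open bay of the parts box, stand the empty tin upright on the bench and let go, then push the box's sliding lid fully shut over them. Leave the other things on the bench where they are.

Things in the scene. Friction and masses are not known exactly. Their poses are not given: they have to be found in the camera images.
- box: long two-compartment parts box of pale wood, 142 x 290 mm, fixed to the bench; walls 8 mm, 62 mm high above the bench, with thin dark lid runners along the two long sides up to 74 mm. Origin: centre of its underside; z up, y along its length. A cross wall at y = 0 parts it into two bays. The bay on the +y side (to the robot's left) is the open one to be filled; the bay on the -y side starts under the lid
- bay (a point): centre of the inner floor of the bay to be filled (8 mm above the bench, 70.5 mm from the box's origin along its +y); the bay is 126 mm (x) by 133 mm (y) inside, its wall tops 54 mm above this point; axes as the box's
- lid (a joint): how far the plywood lid is open, in m: 0 = fully closed over the bay to be filled, 0.141 = fully open, over the other bay. It slides along the box's y axis: closing moves it to the box's +y, against a friction of about 2 N; it stays where it is left. Lid 132 x 143 x 6 mm, its top 68.5 mm above the bench
- lid_bar (a point): centre of the top of the blue bar that stands on the lid, 96.5 mm above the bench: the bar is 80 mm long along the box's x, 14 mm thick along y, and stands 28 mm up from the lid. It rides with the lid (axes as the box's); the lid reaches 27 mm from the bar's centre to -y and 117 mm to +y
- tin: open straight-sided steel tin with a yellow band near its foot, 65 mm in outer diameter, 88 mm tall, wall 3 mm, about 110 g empty; it starts standing upright on the bench with seven red ball knobs in it, filled to about 60 mm. Origin: centre of its underside; z towards its mouth
- tin_rim (a point): centre of the tin's mouth, 88 mm from its underside along its z
- knob0: red plastic ball knob, 22 mm in diameter with a small brass insert, 15 g, polished, slippery, rolls easily; number 1 of seven alike, all in the tin at the start. Origin: the ball's centre
- knob1: red plastic ball knob, 22 mm in diameter with a small brass insert, 15 g, polished, slippery, rolls easily; number 2 of seven alike, all in the tin at the start. Origin: the ball's centre
- knob2: red plastic ball knob, 22 mm in diameter with a small brass insert, 15 g, polished, slippery, rolls easily; number 3 of seven alike, all in the tin at the start. Origin: the ball's centre
- knob3: red plastic ball knob, 22 mm in diameter with a small brass insert, 15 g, polished, slippery, rolls easily; number 4 of seven alike, all in the tin at the start. Origin: the ball's centre
- knob4: red plastic ball knob, 22 mm in diameter with a small brass insert, 15 g, polished, slippery, rolls easily; number 5 of seven alike, all in the tin at the start. Origin: the ball's centre
- knob5: red plastic ball knob, 22 mm in diameter with a small brass insert, 15 g, polished, slippery, rolls easily; number 6 of seven alike, all in the tin at the start. Origin: the ball's centre
- knob6: red plastic ball knob, 22 mm in diameter with a small brass insert, 15 g, polished, slippery, rolls easily; number 7 of seven alike, all in the tin at the start. Origin: the ball's centre
- tape: bystander: blue roll of tape, 90 mm across, 45 mm high, near the tin (they may have changed places). Origin: centre of its underside
- mug: bystander: white mug, 84 mm across, 85 mm high, to the robot's right. Origin: centre of its underside
- hammer: bystander: hammer lying beyond the box, across the robot's view. Origin: underside, near the middle of its length
- glue: bystander: green glue bottle, 60 mm across, 160 mm high, far left. Origin: centre of its underside
- paintcan: bystander: red can, 90 mm across, 110 mm high, far right. Origin: centre of its underside
- padlock: bystander: brass padlock lying flat, body 42 x 50 x 20 mm with a steel shackle, between tin and box on the robot's side. Origin: centre of the body's underside
Mind the look-alikes: they are no part of the job. What is shaped like the tin but green is not meant.

How it is judged:
By the outcome, as a careful person would: the job done as asked, in the order asked, and still so for the second after the job is handed in, with the robot touching nothing.
It also fails if it takes over 67 s, if anything falls off the work surface, if the arm or the gripper's body presses on something with over 40 N, if the wrist force passes 120 N, or if a joint passes its speed limit or range.

## Robot

A 6-joint arm with a two-finger parallel gripper is mounted at the origin on the work surface. World frame = base frame: x ahead of the robot, y to its left, z up, the work surface at z = 0. Lengths are in m, angles in rad, forces in N, time in s.
With the tool pointing down it reaches from about 0.275 to 0.75 m from the base axis. Payload 10.2 kg.
Tool frame: the origin (TCP) lies at the very end of the fingers, on their centre line; the grasp point (between the pads) lies 19 mm behind it (r.grasp_offset is the distance from the TCP to the grasp point, in m); y points along the fingers, x is the direction in which the jaws open and shut, and the axes are right-handed (so a half turn about y gives the same grasp; the last joint's range is limited). The gripper opens to 88 mm and grips with 3 to 60 N. Pads are 18 mm wide; open, the fingers measure 123 mm over their backs; the gripper's body (75 mm by 187 mm) begins 45 mm behind the grasp point.
Start: joints at [0.985, 0.313, 1.498, -0, 1.331, -0.223], TCP at [0.186, 0.491, 0.239] pointing down, gripper open.
Joint ranges: [-2.94, 2.94], [-0.97, 2.17], [0.19, 2.56], [-1.23, 4.37], [0.02, 3.11], [-2.88, 2.88]. Speed limits (rad/s): [2.39, 2.39, 3.01, 3.14, 3.14, 3.14].

## Interface

Orientations are given as [roll, pitch, yaw] about the fixed x, y, z axes, in that order (R = Rz(yaw) Ry(pitch) Rx(roll)).
In Python, from station import r gives the robot as it stands.
- The arm moves only by the tool play_rows, never from a script. Its argument "plan" is a list that holds one entry, the list of rows, each a list of 7 numbers: the shift along the world's x, y, z each as a share of 800 mm, from -1 to 1, then the turn, a rotation vector about the world's x, y, z each as a share of 0.5 rad, from -1 to 1, then the gripper command: -1 is fully open, 1 is shut, values between are in proportion. A call has 1 to 5 rows; each row is the pose to reach, as a shift and turn from the pose commanded when the call began; what a row does not reach only later rows make up. A row lasts 1/12 s, in which the tool goes at most 41.7 mm and 7.16 degrees, less where a joint would pass 70% of its speed; a pose out of reach is approached as far as the arm can. A call with a number of a shift or a turn outside -1 to 1 is refused whole. A call with a gripper value outside its range is refused whole. The fingers move at their own pace and stop on an object; "squeeze" is the grip in N (left out, the last holds). Time passes only in rows, so rows that repeat a pose let the fingers close. It gives the time, the measured TCP pose, the force and the opening at its end, in the units of the state.
- r.get_state(): the state, without advancing time (a new reading comes with each control period).
- r.camera(name): name is "scene" or "side" or "wrist"; returns (picture, depth): 400x640x3 uint8, blue, green, red; 400x640 float32, m along the optical axis (not along the pixel's ray), 0 where there is no reading.
- r.calibration(name): a dict with "vfov" (degrees; the focal length in pixels is half the picture's height over the tangent of half this angle, whatever the lens; pixels are square), "cx", "cy" (the principal point, pixels), "eye" and "orientation" of the camera in the world. Camera axes: x right, y down, z forward; pixel columns grow to the right and rows downward; lengths in m; the calibration is good to about 2 mm. A picture is of the moment at which its call begins: read the wrist's pose just before it. calibration takes no time and is no camera call; for the wrist camera it gives the pose at the moment of the call.
- r.hand_in(): hands the job in, once; it reports no verdict.
Trained networks look in the newest picture that a camera, given by its name, has taken for a name from the list of things; names that differ only in an ending like _2 or _b are one class to them, and where a whole thing is asked for, a point or a joint stands for the part that bears it (a point fixed in the world has none). Each returns a list of dicts, best first, with "confidence" (0 to 1); they miss things now and then, are a little off and sometimes report something else, mostly with a low value. They report only what shows in the picture. A call takes as long as a camera call. They do not tell look-alikes from the thing itself.
- r.find_in(camera, name): "uv" ([column, row] in pixels, amid what is visible of it).
The state is a dict: "time_s": time; "joints": joint angles; "dq": joint speeds; "effort": joint torques, N m; "tool_pos": TCP position; "tool_rot": TCP orientation; "ft_force": force on the tool from outside, world axes, zero at the start; "moment": the same for the moment, N m; "finger_gap": finger opening in m.
Only numpy, scipy, OpenCV 4.12 (cv2) and the standard library are available. Lean on these libraries where they do the work, as an engineer would, in place of code of your own. Each camera call takes 0.05 s, during which the arm holds its last target.

## Working session

There is one attempt and no reset: what is moved stays moved. The work goes in short steps, Python scripts to look and compute and a tool call to move; the robot and the scene stay as the last step left them, time stands still between calls to the robot, and variables do not carry over. Pictures are saved under pics/ and viewed, and the job is handed in when it is done.

Besides the shell and the picture viewer there is one more tool, called after "Call:" as a command line: name --argument value ..., lists and objects as JSON in quotes. play_rows: Moves the arm, as the interface text tells. Its arguments: {"type":"object","properties":{"plan":{"type":"array","items":{"type":"array","items":{"type":"array","items":{"type":"number","minimum":-1,"maximum":1}}}},"squeeze":{"type":"number"}},"required":["plan"]}

```bash
mkdir -p pics; ls
cat > h.py <<'E'
import numpy as np, cv2
from station import r
from scipy.spatial.transform import Rotation as Ro
def K(n):
    c=r.calibration(n); f=200/np.tan(np.radians(c['vfov'])/2)
    o=np.array(c['orientation']); 
    R=o if o.shape==(3,3) else (Ro.from_euler('xyz',o).as_matrix() if o.size==3 else None)
    return f,c['cx'],c['cy'],np.array(c['eye']),R
def cloud(n,d,k=None):
    f,cx,cy,e,R=k or K(n)
    v,u=np.mgrid[0:d.shape[0],0:d.shape[1]]
    P=np.stack([(u-cx)/f*d,(v-cy)/f*d,d],-1)@R.T+e
    P[d<=0]=np.nan
    return P
def shot(n,tag):
    k=K(n); p,d=r.camera(n); cv2.imwrite(f'pics/{tag}.png',p); np.savez(f'pics/{tag}.npz',p=p,d=d,P=cloud(n,d,k)); return p,d,cloud(n,d,k)
E
python3 - <<'E'
from h import *
print(r.calibration('scene'),r.calibration('side'),r.calibration('wrist'))
print(r.get_state())
for n in ['scene','side']:
    p,d,P=shot(n,n+'0')
    for t in ['tin','box','lid_bar','tape','padlock','mug']:
        for q in r.find_in(n,t):
            u,v=map(int,q['uv']); print(n,t,q,P[v,u].round(3))
print(r.get_state()['time_s'])
E
```

```text
pics
{'vfov': 44.47789956750319, 'cx': 314.0395454641343, 'cy': 192.19220016317811, 'eye': array([ 1.32852443, -0.58498348,  1.47274073]), 'orientation': array([-2.54384662,  0.00626956,  0.92262975])} {'vfov': 55.22586244945707, 'cx': 322.7054165224619, 'cy': 200.10201219840368, 'eye': array([0.44812977, 0.8998387 , 1.06909432]), 'orientation': array([-2.36985546e+00, -2.63659506e-03, -3.02021277e+00])} {'vfov': 69.28767947990369, 'cx': 318.1192292260189, 'cy': 196.30044765214234, 'eye': array([0.12281381, 0.5146634 , 0.38530105]), 'orientation': array([2.87333110e+00, 9.02650603e-04, 1.20730487e+00])}
{'time_s': 0.0, 'joints': array([ 9.84588757e-01,  3.13434991e-01,  1.49841714e+00,  1.88589638e-05,
        1.33100688e+00, -2.23370308e-01]), 'dq': array([ 2.06478563e-03,  2.65259516e-05,  4.87316972e-06, -4.07111239e-04,
       -7.73771955e-04, -1.16687119e-03]), 'effort': array([-3.83633767e-05, -4.02211440e+01, -2.52268052e+01,  6.94273668e-02,
        3.52737552e-02, -1.09099044e-04]), 'tool_pos': array([0.1861928 , 0.49061577, 0.23817626]), 'tool_rot': array([-1.57049795e+00, 
[... 849 characters left out ...]
2} [0.464 0.334 0.076]
scene padlock {'uv': [425.1, 147.6], 'confidence': 0.33} [0.667 0.407 0.105]
scene mug {'uv': [178.1, 219.7], 'confidence': 0.61} [ 0.328 -0.437  0.006]
side tin {'uv': [345.4, 310.6], 'confidence': 0.88} [0.447 0.336 0.026]
side tin {'uv': [376.2, 346.7], 'confidence': 0.75} [0.353 0.437 0.031]
side box {'uv': [322.1, 200.3], 'confidence': 0.85} [ 0.571 -0.11   0.024]
side lid_bar {'uv': [322.8, 180.3], 'confidence': 0.63} [ 0.579 -0.172  0.07 ]
side tape {'uv': [299.2, 291.9], 'confidence': 0.77} [0.597 0.275 0.001]
side padlock {'uv': [375.1, 246.2], 'confidence': 0.77} [0.365 0.083 0.021]
side mug {'uv': [379.7, 146.8], 'confidence': 0.6} [ 0.366 -0.407  0.074]
0.7
```

View pics/scene0.png

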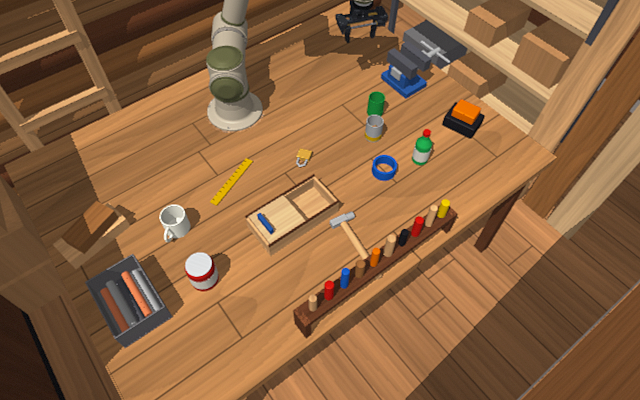

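View pics/side0.png

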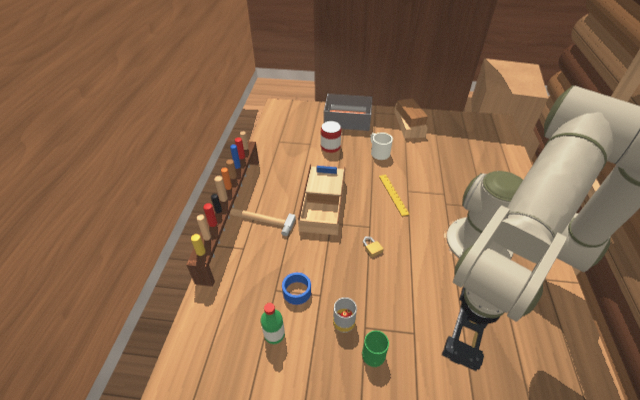

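The scene picture shows the tin at (374,127) and the green look-alike behind it at (376,103). The padlock is at (303,158), the tape at (385,168), and the box centre is near (293,213), with its open bay toward the upper right. Next I'll fit precise poses from depth.

Run:
```python
from h import *
from scipy.optimize import least_squares
for n in ['scene','side']:
    z=np.load(f'pics/{n}0.npz'); P=z['P']; p=z['p'].astype(int)
    Q=P.reshape(-1,3); C=p.reshape(-1,3)
    ok=~np.isnan(Q[:,0]); Q=Q[ok];C=C[ok]
    m=(abs(Q[:,0]-.5)<.3)&(abs(Q[:,1])<.5)&(abs(Q[:,2])<.02); print(n,'bench z',np.median(Q[m,2]))
    def circ(c,rad,z0,z1,rr,nm):
        s=Q[(np.hypot(Q[:,0]-c[0],Q[:,1]-c[1])<rr)&(Q[:,2]>z0)&(Q[:,2]<z1)]
        f=least_squares(lambda x:np.hypot(s[:,0]-x[0],s[:,1]-x[1])-rad,c,loss='soft_l1',f_scale=.003)
        print(n,nm,f.x.round(4),len(s),'zmax',np.percentile(s[:,2],98).round(3),'rms',np.sqrt(np.mean(f.fun**2)).round(4))
    circ([.455,.335],.0325,.08,.1,.06,'tin rim'); circ([.455,.335],.0325,.01,.05,.06,'tin low')
    circ([.365,.43],.0325,.01,.1,.055,'green'); circ([.61,.26],.045,.02,.06,.07,'tape')
    s=Q[(np.hypot(Q[:,0]-.375,Q[:,1]-.075)<.07)&(Q[:,2]>.01)&(Q[:,2]<.04)];print('padlock',s.min(0).round(3),s.max(0).round(3))
    # box
    m=(abs(Q[:,0]-.58)<.15)&(abs(Q[:,1]+.1)<.2)&(Q[:,2]>.056)&(Q[:,2]<.085)
    s=Q[m][:,:2].astype(np.float32); rect=cv2.minAreaRect(s); print(n,'box',len(s),rect,cv2.boxPoints(rect).round(3).tolist())
    b=(C[:,0]>C[:,2]+50)&(abs(Q[:,0]-.58)<.15)&(abs(Q[:,1]+.15)<.15)&(Q[:,2]>.075)
    s=Q[b];print('bar',len(s),np.median(s,0).round(3),s.min(0).round(3),s.max(0).round(3)); 
    s=s[s[:,2]>.09]; print(cv2.minAreaRect(s[:,:2].astype(np.float32)))
```

```text
scene bench z 0.00023941636946545053
scene tin rim [0.4521 0.3583] 73 zmax 0.094 rms 0.0028
scene tin low [0.4502 0.3586] 167 zmax 0.05 rms 0.0063
scene green [0.3606 0.448 ] 357 zmax 0.09 rms 0.0035
scene tape [0.6078 0.2754] 305 zmax 0.051 rms 0.0058
padlock [0.32  0.033 0.01 ] [0.411 0.115 0.028]
scene box 2053 ((0.5711195468902588, -0.11362116038799286), (0.2932494580745697, 0.14959903061389923), 89.52572631835938) [[0.4950000047683716, -0.25999999046325684], [0.6449999809265137, -0.26100000739097595], [0.6470000147819519, 0.03200000151991844], [0.49799999594688416, 0.03400000184774399]]
bar 110 [ 0.574 -0.226  0.095] [ 0.533 -0.231  0.077] [ 0.612 -0.219  0.102]
((0.5723761320114136, -0.22472336888313293), (0.012061112560331821, 0.07849131524562836), 88.89839172363281)
side bench z -0.0009582409707715733
side tin rim [0.4487 0.3629] 112 zmax 0.09 rms 0.0021
side tin low [0.4486 0.3651] 290 zmax 0.049 rms 0.0094
side green [0.359  0.4534] 743 zmax 0.089 rms 0.0071
side tape [0.6037 0.2815] 407 zmax 0.047 rms 0.0055
padlock [0.336 0.038 0.01 ] [0.41  0.12  0.025]
side box 1215 ((0.5688406229019165, -0.1095147579908371), (0.1423824429512024, 0.29550135135650635), 0.06988752633333206) [[0.4970000088214874, 0.03799999877810478], [0.49799999594688416, -0.25699999928474426], [0.6399999856948853, -0.25699999928474426], [0.6399999856948853, 0.03799999877810478]]
bar 107 [ 0.565 -0.216  0.091] [ 0.53  -0.228  0.076] [ 0.605 -0.208  0.1  ]
((0.5672987699508667, -0.2171964794397354), (0.07424580305814743, 0.019521141424775124), 4.2917094230651855)
```

```bash
cat >> h.py <<'E'
def Rt(th,a,flip=0):
    th=np.radians(th);a=np.radians(a)
    y=np.array([np.cos(th)*np.cos(a),np.sin(th)*np.cos(a),-np.sin(a)])
    x=np.array([np.sin(th),-np.cos(th),0])*(1 if not flip else -1)
    return np.stack([x,y,np.cross(x,y)],1)
def cur():
    s=r.get_state(); return s,Ro.from_euler('xyz',s['tool_rot']).as_matrix()
def log():
    import json
    s=r.get_state(); open('log.jsonl','a').write(json.dumps([list(map(float,s['joints'])),list(map(float,s['tool_pos'])),list(map(float,s['tool_rot']))])+'\n')
E
python3 - <<'E'
from h import *
log()
s,R=cur()
for f in (0,1):
  for th in (40,60,75,90):
    v=Ro.from_matrix(Rt(th,20,f)@R.T).as_rotvec(); print(f,th,v.round(2),np.degrees(np.linalg.norm(v)).round())
E
```

```text
0 40 [ 1.42  0.24 -1.78] 131.0
0 60 [ 1.29  0.46 -1.49] 116.0
0 75 [ 1.18  0.6  -1.27] 105.0
0 90 [ 1.06  0.73 -1.05] 95.0
1 40 [ 0.21 -1.26  0.92] 90.0
1 60 [ 0.44 -1.24  1.22] 103.0
1 75 [ 0.62 -1.21  1.44] 113.0
1 90 [ 0.8  -1.16  1.66] 125.0
```

Call:
play_rows --plan '[[[0.01,-0.045,0.01,0.09,0.045,-0.09,-1],[0.02,-0.09,0.02,0.18,0.09,-0.19,-1],[0.04,-0.135,0.03,0.29,0.13,-0.29,-1],[0.05,-0.18,0.04,0.4,0.18,-0.4,-1],[0.0625,-0.225,0.05,0.5,0.22,-0.5,-1]]]'

```text
time_s: 1.12
tool_pos: [0.236, 0.3096, 0.2791]
tool_rot: [-1.353, -0.17, 0.936]
ft_force: [0.8, -0.9, -0.3]
finger_gap: 0.0882
```

```bash
cat > st.py <<'E'
from h import *
log(); s,R=cur(); print(s['time_s'],s['joints'].round(3),s['tool_pos'].round(4),'F',s['ft_force'].round(1),'gap',s['finger_gap'].round(4))
y=R[:,1]; print('y',y.round(3),'x',R[:,0].round(3),'heading',np.degrees(np.arctan2(y[1],y[0])).round(1),'down',np.degrees(np.arcsin(-y[2])).round(1))
E
python3 st.py
```

```text
Traceback (most recent call last):
  File "st.py", line 2, in <module>
    log(); s,R=cur(); print(s['time_s'],s['joints'].round(3),s['tool_pos'].round(4),'F',s['ft_force'].round(1),'gap',s['finger_gap'].round(4))
                                                                                                                     ^^^^^^^^^^^^^^^^^^^^^
AttributeError: 'float' object has no attribute 'round'
```

```bash
sed -i "s/s\['finger_gap'\].round(4)/round(s['finger_gap'],4)/" st.py
cat >> h.py <<'E'
def todo(th,a,f=0,p=None):
    s,R=cur(); v=Ro.from_matrix(Rt(th,a,f)@R.T).as_rotvec(); print('turn left shares',(v/.5).round(3),'deg',np.degrees(np.linalg.norm(v)).round(1))
    if p is not None: print('shift shares',((np.array(p)-s['tool_pos'])/.8).round(4))
E
python3 st.py; python3 -c "
from h import *
todo(70,20,0,[.36,.2,.2])"
```

```text
1.1167 [ 0.43  -0.108  1.886  0.281  1.331 -0.588] [0.236  0.3096 0.2791] F [ 0.8 -0.9 -0.3] gap 0.0882
y [-0.076  0.261 -0.962] x [0.584 0.794 0.169] heading 106.2 down 74.2
turn left shares [ 1.931  0.928 -2.167] deg 87.3
shift shares [ 0.155  -0.137  -0.0989]
```

Call:
play_rows --plan '[[[0.02,-0.01,0,0.15,0.07,-0.16,-1],[0.04,-0.03,0,0.3,0.14,-0.32,-1],[0.06,-0.04,0,0.45,0.21,-0.48,-1],[0.08,-0.05,0,0.6,0.28,-0.64,-1],[0.1,-0.06,0,0.74,0.35,-0.8,-1]]]'

```text
time_s: 1.53
tool_pos: [0.3174, 0.262, 0.2792]
tool_rot: [-0.948, -0.271, 0.438]
ft_force: [0.1, 1.2, -0.7]
finger_gap: 0.088
```

```bash
python3 st.py; python3 -c "
from h import *
todo(70,20,0,[.36,.2,.2])"
```

```text
1.5333 [-0.025 -0.083  1.983  0.682  1.379 -0.733] [0.3174 0.262  0.2792] F [ 0.1  1.2 -0.7] gap 0.088
y [-0.051  0.621 -0.783] x [0.873 0.409 0.267] heading 94.7 down 51.5
turn left shares [ 1.189  0.589 -1.355] deg 54.3
shift shares [ 0.0532 -0.0775 -0.0989]
```

```bash
cat > kin.py <<'E'
import numpy as np, json
from scipy.spatial.transform import Rotation as Ro
from scipy.optimize import least_squares
def rz(a): return Ro.from_euler('z',a).as_matrix()
def ry(a): return Ro.from_euler('y',a).as_matrix()
# tool frame: y_tool = local z, x_tool = local x(ish)
M=np.array([[1,0,0],[0,0,-1],[0,1,0]]).T  # columns: tool x,y,z in flange frame
def chain(k,q):
    a1,h,L1,ax,ay,L2,wx,wy,wz,Lt=k
    T=rz(q[0]); p=T@np.array([a1,0,h]); pts=[p]
    A=T@ry(q[1]); p=p+A@np.array([0,0,L1]); pts.append(p)
    A=A@ry(q[2]); p=p+A@np.array([ax,ay,L2]); pts.append(p)
    A=A@rz(q[3]); p=p+A@np.array([wx,wy,wz]); 
    A=A@ry(q[4]); pts.append(p); A=A@rz(q[5]); p=p+A@np.array([0,0,Lt]); pts.append(p)
    return p,A,pts
E
cat > fit.py <<'E'
from kin import *
D=[json.loads(l) for l in open('log.jsonl')]
for q,p,e in D:
    R=Ro.from_euler('xyz',e).as_matrix(); _,A,_=chain([0]*10,q); print((A.T@R).round(3).tolist())
def res(k): return np.concatenate([chain(k,q)[0]-p for q,p,e in D]+[0.003*(np.array(k)-k0)])
k0=np.array([0,.3,.4,0,0.0,.35,0,.1,0,.3])
f=least_squares(res,k0); print(f.x.round(4), np.abs(f.fun[:3*len(D)]).max()); json.dump(list(f.x),open('k.json','w'))
E
python3 fit.py
```

```text
[[-1.0, -0.0, 0.0], [0.0, 0.0, 1.0], [-0.0, 1.0, -0.0]]
[[-1.0, 0.0, 0.0], [0.0, 0.0, 1.0], [0.0, 1.0, -0.0]]
[[-1.0, 0.0, 0.0], [0.0, 0.0, 1.0], [0.0, 1.0, -0.0]]
[[-1.0, -0.0, 0.0], [0.0, 0.0, 1.0], [-0.0, 1.0, -0.0]]
[-5.000e-04  1.967e-01  4.385e-01  3.410e-02  1.163e-01  3.719e-01
 -1.280e-02  1.000e-04  2.190e-02  2.610e-01] 1.7499198008252836e-05
```

```bash
cat >> kin.py <<'E'
k=json.load(open('k.json')) if __import__('os').path.exists('k.json') else None
lo=np.array([-2.94,-.97,.19,-1.23,.02,-2.88]);hi=np.array([2.94,2.17,2.56,4.37,3.11,2.88])
C=np.array([[-1,0,0],[0,0,1],[0,1,0.]])
def ik(p,R,q0):
    def f(q):
        P,A,_=chain(k,q); return np.concatenate([(P-p)*5,Ro.from_matrix((A@C).T@R).as_rotvec()])
    s=least_squares(f,np.clip(q0,lo+.01,hi-.01),bounds=(lo,hi)); return s.x,np.linalg.norm(s.fun)
def roll(R,ang,axis): return Ro.from_rotvec(np.radians(ang)*np.array(axis)).as_matrix()@R
E
python3 - <<'E'
from h import *; from kin import *
s,_=cur(); q0=s['joints']
for th in (50,60,70,80,90):
  for a in (10,20):
    R=Rt(th,a); g=np.array([.4505,.3605,.046]); q,e=ik(g+.019*R[:,1],R,q0); pts=np.array(chain(k,q)[2])
    print(th,a,q.round(2),round(e,4),'elbow',pts[1].round(2),'wrist',pts[3].round(3))
    if e<.01 and a==20:
      for hd in (-20,0,20,40):
        for sg in (1,-1):
          out=[];qq=q
          for ph in (0,30,60,90,120,150):
            R2=roll(Rt(hd,0),sg*ph,[np.cos(np.radians(hd)),np.sin(np.radians(hd)),0]); qq,e2=ik(np.array([.54,-.04,.15])+.019*R2[:,1],R2,qq); out.append(e2)
          print('   pour',hd,sg,np.round(out,3),qq.round(2))
E
```

```text
50 10 [ 0.22  0.86  2.18  2.48  1.31 -1.5 ] 0.0 elbow [0.32 0.07 0.48] wrist [0.297 0.178 0.088]
50 20 [ 0.24  0.73  2.18  2.44  1.04 -1.41] 0.0 elbow [0.28 0.07 0.52] wrist [0.304 0.186 0.129]
   pour -20 1 [0. 0. 0. 0. 0. 0.] [-0.25  0.65  2.3   3.25  1.38  1.03]
   pour -20 -1 [0.    0.    0.    0.264 0.583 0.704] [-0.34  0.14  2.12  1.86  0.13 -2.88]
   pour 0 1 [0. 0. 0. 0. 0. 0.] [-0.51  0.65  2.34  2.63  1.44  1.12]
   pour 0 -1 [0.    0.    0.    0.149 0.461 0.663] [-0.49  0.16  2.14  1.68  0.51 -2.88]
   pour 20 1 [0. 0. 0. 0. 0. 0.] [-0.69  0.66  2.25  2.09  1.46  1.25]
   pour 20 -1 [0.    0.    0.    0.043 0.374 0.65 ] [-0.62  0.27  2.07  1.49  0.87 -2.88]
   pour 40 1 [0. 0. 0. 0. 0. 0.] [-0.76  0.71  2.07  1.67  1.53  1.41]
   pour 40 -1 [0.    0.    0.    0.    0.295 0.646] [-0.68  0.44  1.89  1.31  1.24 -2.88]
60 10 [ 0.14  0.86  2.13  2.21  1.3  -1.45] 0.0 elbow [0.33 0.05 0.48] wrist [0.331 0.154 0.088]
60 20 [ 0.17  0.74  2.13  2.16  1.06 -1.34] 0.0 elbow [0.29 0.05 0.52] wrist [0.337 0.164 0.129]
   pour -20 1 [0. 0. 0. 0. 0. 0.] [-0.25  0.65  2.3   3.25  1.38  1.
[... 2389 characters left out ...]
1 ] 0.0 elbow [0.32 0.02 0.5 ] wrist [0.45  0.133 0.129]
   pour -20 1 [0. 0. 0. 0. 0. 0.] [-0.25  0.65  2.3   3.25  1.38  1.03]
   pour -20 -1 [0.    0.    0.    0.264 0.583 0.704] [-0.34  0.14  2.12  1.86  0.13 -2.88]
   pour 0 1 [0. 0. 0. 0. 0. 0.] [-0.51  0.65  2.34  2.63  1.44  1.12]
   pour 0 -1 [0.    0.    0.    0.149 0.461 0.663] [-0.49  0.16  2.14  1.68  0.51 -2.88]
   pour 20 1 [0. 0. 0. 0. 0. 0.] [-0.69  0.66  2.25  2.09  1.46  1.25]
   pour 20 -1 [0.    0.    0.    0.043 0.374 0.65 ] [-0.62  0.27  2.07  1.49  0.87 -2.88]
   pour 40 1 [0. 0. 0. 0. 0. 0.] [-0.76  0.71  2.07  1.67  1.53  1.41]
   pour 40 -1 [0.    0.    0.    0.    0.295 0.646] [-0.68  0.44  1.89  1.31  1.24 -2.88]
```

Call:
play_rows --plan '[[[0.01,-0.01,-0.015,0.13,0.06,-0.15,-1],[0.03,-0.02,-0.035,0.27,0.13,-0.3,-1],[0.05,-0.04,-0.055,0.41,0.2,-0.46,-1],[0.07,-0.055,-0.075,0.55,0.27,-0.62,-1],[0.08,-0.06,-0.09,0.66,0.32,-0.74,-1]]]'

```text
time_s: 1.95
tool_pos: [0.3819, 0.2131, 0.2058]
tool_rot: [-0.585, -0.181, -0.02]
ft_force: [-0.3, 0.9, 0.1]
finger_gap: 0.0883
```

```bash
python3 st.py; python3 fit.py|tail -3; python3 -c "
from h import *
todo(70,20,0,[.415,.263,.08])"
```

```text
1.95 [-0.316  0.147  2.157  1.025  1.314 -0.93 ] [0.3819 0.2131 0.2058] F [-0.3  0.9  0.1] gap 0.0883
y [ 0.116  0.832 -0.543] x [ 0.983 -0.02   0.18 ] heading 82.0 down 32.9
[[-1.0, 0.0, 0.0], [0.0, 0.0, 1.0], [0.0, 1.0, -0.0]]
[-0.000e+00  2.013e-01  4.389e-01  3.900e-02  1.163e-01  3.737e-01
 -3.000e-04  0.000e+00  2.370e-02  2.482e-01] 9.243005748116317e-06
turn left shares [ 0.531  0.27  -0.611] deg 24.4
shift shares [ 0.0414  0.0624 -0.1572]
```

Call:
play_rows --plan '[[[0.005,0.01,-0.03,0.12,0.06,-0.13,-1],[0.015,0.02,-0.07,0.24,0.12,-0.27,-1],[0.025,0.04,-0.105,0.36,0.18,-0.41,-1],[0.035,0.055,-0.135,0.47,0.24,-0.54,-1],[0.041,0.062,-0.157,0.53,0.27,-0.61,-1]]]'

```text
time_s: 2.37
tool_pos: [0.4128, 0.265, 0.0788]
tool_rot: [-0.351, 0.001, -0.346]
ft_force: [0.9, -0.6, 0.8]
finger_gap: 0.0879
```

```bash
python3 st.py
python3 - <<'E'
from h import *
todo(70,20,0,[.415,.263,.08])
for n in ['wrist','scene']:
    p,d,P=shot(n,n+'1')
    Q=P.reshape(-1,3); C=p.reshape(-1,3).astype(int); ok=~np.isnan(Q[:,0]); Q=Q[ok]
    c=[.45,.36]
    s=Q[(np.hypot(Q[:,0]-c[0],Q[:,1]-c[1])<.05)&(Q[:,2]>.012)&(Q[:,2]<.086)]
    if len(s)>30:
        rad=np.hypot(s[:,0]-c[0],s[:,1]-c[1])
        from scipy.optimize import least_squares
        f=least_squares(lambda x:np.hypot(s[:,0]-x[0],s[:,1]-x[1])-.0325,c,loss='soft_l1',f_scale=.002); print(n,len(s),f.x.round(4),s.min(0),s.max(0),np.median(abs(f.fun)))
E
```

```text
2.3667 [-0.215  0.62   2.269  1.605  1.199 -1.3  ] [0.4128 0.265  0.0788] F [ 0.9 -0.6  0.8] gap 0.0879
y [ 0.318  0.884 -0.344] x [ 0.941 -0.339 -0.001] heading 70.2 down 20.1
turn left shares [ 0.002 -0.004 -0.007] deg 0.2
shift shares [ 0.0027 -0.0025  0.0015]
wrist 6759 [0.4489 0.3585] [0.41599275 0.32474751 0.01200073] [0.4790706  0.3894711  0.08596667] 0.0007511185829390393
scene 360 [0.451  0.3588] [0.41564201 0.32372421 0.01213435] [0.48572443 0.39676268 0.08590447] 0.001979385915581538
```

View pics/wrist1.png

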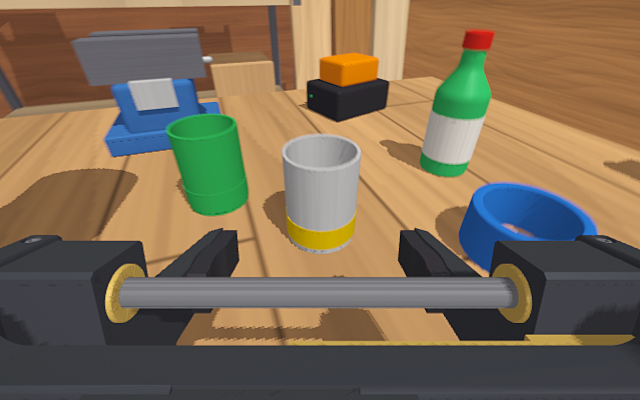

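View pics/scene1.png

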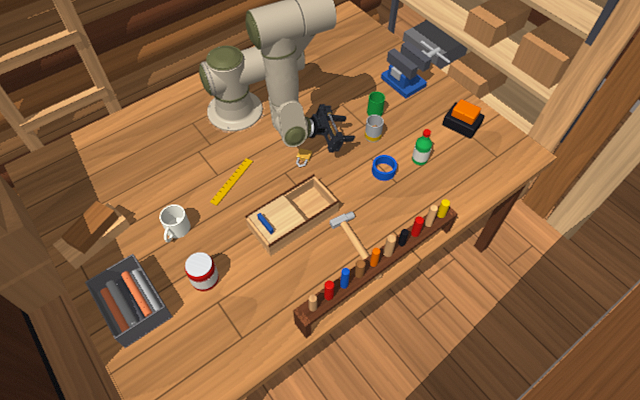

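The wrist view shows the tin (yellow band) at (320,192), centred between the open fingers. The green look-alike at (208,165) is clear.

Call:
play_rows --plan '[[[0.005,0.015,-0.02,0,0,0,-1],[0.015,0.045,-0.04,0,0,0,-1],[0.028,0.075,-0.048,0,0,0,-1],[0.041,0.108,-0.048,0,0,0,-1],[0.052,0.138,-0.048,0,0,0,-1]]]'

```text
time_s: 2.88
tool_pos: [0.4559, 0.3762, 0.0446]
tool_rot: [-0.349, -0.006, -0.341]
ft_force: [0.7, -0.7, 0.2]
finger_gap: 0.0882
```

```bash
python3 st.py
python3 - <<'E'
from h import *
todo(70,20,0,[.455,.3757,.0405]); shot('wrist','wrist2'); shot('side','side2')
E
```

```text
2.8833 [ 0.105  0.762  2.057  1.888  1.1   -1.251] [0.4559 0.3762 0.0446] F [ 0.7 -0.7  0.2] gap 0.0882
y [ 0.316  0.885 -0.342] x [ 0.942 -0.334  0.006] heading 70.4 down 20.0
turn left shares [ 0.004  0.011 -0.017] deg 0.6
shift shares [-0.0011 -0.0006 -0.0052]
```

View pics/wrist2.png

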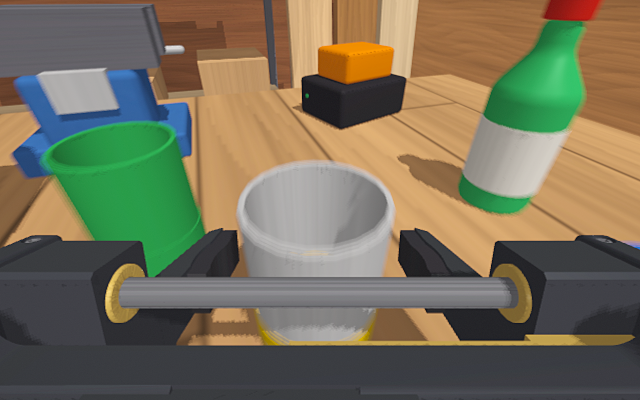

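View pics/side2.png

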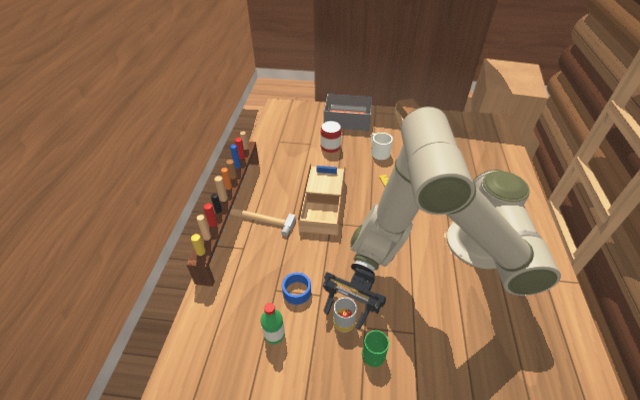

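The wrist picture shows the tin at (316,250), between the fingertips at (230,250) and (405,250). I'll close on it now.

Call:
play_rows --plan '[[[0,0,-0.003,0,0,0,0.3],[0,0,-0.003,0,0,0,0.5],[0,0,-0.003,0,0,0,1],[0,0,-0.003,0,0,0,1],[0,0,-0.003,0,0,0,1]]]' --squeeze 30

```text
time_s: 3.4
tool_pos: [0.455, 0.3741, 0.0408]
tool_rot: [-0.35, -0.003, -0.343]
ft_force: [-1.1, -4.1, 5.3]
finger_gap: 0.0642
```

Call:
play_rows --plan '[[[0,0,0,0,0,0,1],[0,0,0,0,0,0,1]]]'

```text
time_s: 3.57
tool_pos: [0.4551, 0.3744, 0.0409]
tool_rot: [-0.349, -0.003, -0.343]
ft_force: [-2.6, -6.0, 6.1]
finger_gap: 0.0641
```

```bash
python3 st.py
```

```text
3.5667 [ 0.101  0.771  2.06   1.89   1.104 -1.26 ] [0.4551 0.3744 0.0409] F [-2.6 -6.   6.1] gap 0.0641
y [ 0.317  0.884 -0.342] x [ 0.942 -0.336  0.003] heading 70.3 down 20.0
```

Call:
play_rows --plan '[[[0,0,0.005,0,0,0,1],[0,0,0.02,0,0,0,1],[0,0,0.04,0,0,0,1],[0,0,0.065,0,0,0,1],[0,0,0.09,0,0,0,1]]]'

```text
time_s: 3.98
tool_pos: [0.4544, 0.3745, 0.1125]
tool_rot: [-0.353, -0.002, -0.343]
ft_force: [0.7, -0.2, -2.0]
finger_gap: 0.064
```

```bash
python3 st.py;python3 - <<'E'
from h import *
shot('wrist','wrist3');p,_,_=shot('side','side3'); cv2.imwrite('pics/side3c.png',cv2.resize(p[200:400,220:460],None,fx=3,fy=3))
E
```

```text
3.9833 [ 0.102  0.58   2.08   1.801  1.055 -1.072] [0.4544 0.3745 0.1125] F [ 0.7 -0.2 -2. ] gap 0.064
y [ 0.316  0.884 -0.345] x [ 0.942 -0.336  0.002] heading 70.3 down 20.2
```

View pics/wrist3.png

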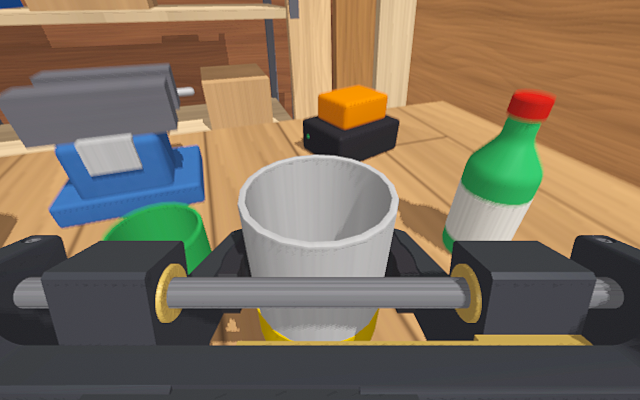

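View pics/side3c.png

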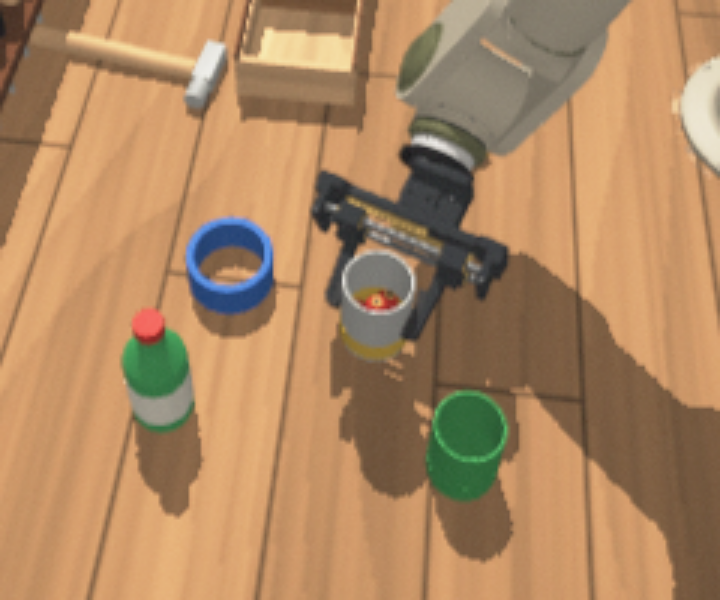

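Run:
```python
from h import *; from kin import *
s,_=cur(); q0=s['joints']
xs=np.linspace(-.0935,.0935,9); zs=np.linspace(-.0375,.0375,5); ys=-np.linspace(.045,.16,8)
B=np.array([[x,y,z] for x in xs for y in ys for z in zs])
F=np.array([[x,y,z] for x in (-.05,-.033,.033,.05) for y in np.linspace(-.045,.019,8) for z in (-.009,.009)])
for hd in (-20,-10,0,10,20):
  for x in (.54,.56):
    g=np.array([x,.005,.15]); qq=q0; o=[]
    for ph in (0,30,60,75,90,105,120,135,150):
      R=roll(Rt(hd,20),ph,[np.cos(np.radians(hd)),np.sin(np.radians(hd)),0]); qq,e=ik(g+.019*R[:,1],R,qq)
      W=g+B@R.T; m=(W[:,0]>.49)&(W[:,1]<.045); W2=g+F@R.T
      a=Rt(hd,20)
      up=R@(a.T@np.array([0,0,1.])); mouth=g+.042*up; dn=np.array([0,0,-1])-up*(-up[2]); nn=np.linalg.norm(dn); lip=mouth+(.0325*dn/nn if nn>.01 else 0)
      o.append((ph,round(e,3),round(qq[5],2),'body',round(W[m,2].min(),3) if m.any() else None,round(W[:,2].min(),3),'fing',W2[:,2].min().round(3),'lip',lip.round(3).tolist()))
    print(hd,x); [print('  ',*t) for t in o[2:]]
```

```text
-20 0.54
   60 0.0 -0.41 body 0.12 0.059 fing 0.099 lip [0.522, -0.044, 0.143]
   75 0.0 -0.17 body 0.1 0.055 fing 0.098 lip [0.523, -0.041, 0.129]
   90 0.0 0.05 body 0.056 0.056 fing 0.1 lip [0.526, -0.034, 0.118]
   105 0.0 0.28 body 0.047 0.036 fing 0.096 lip [0.529, -0.025, 0.108]
   120 0.0 0.51 body 0.041 0.024 fing 0.095 lip [0.533, -0.014, 0.101]
   135 0.0 0.76 body 0.048 0.02 fing 0.098 lip [0.538, -0.001, 0.097]
   150 0.0 1.02 body 0.078 0.025 fing 0.104 lip [0.542, 0.012, 0.097]
-20 0.56
   60 0.0 -0.4 body 0.059 0.059 fing 0.099 lip [0.542, -0.044, 0.143]
   75 0.0 -0.16 body 0.055 0.055 fing 0.098 lip [0.543, -0.041, 0.129]
   90 0.0 0.07 body 0.056 0.056 fing 0.1 lip [0.546, -0.034, 0.118]
   105 0.0 0.29 body 0.044 0.036 fing 0.096 lip [0.549, -0.025, 0.108]
   120 0.0 0.52 body 0.038 0.024 fing 0.095 lip [0.553, -0.014, 0.101]
   135 0.0 0.77 body 0.048 0.02 fing 0.098 lip [0.558, -0.001, 0.097]
   150 0.0 1.02 body 0.068 0.025 fing 0.104 lip [0.562, 0.012, 0.097]
-10 0.54
   60 0.0 -0.33 body 0.086 0.059 fing 0.099 lip [0.531, -0.047, 0.143]
   75 0.0 -0.11 body 0
[... 3170 characters left out ...]
.0 0.72 body 0.041 0.024 fing 0.095 lip [0.547, -0.014, 0.101]
   135 0.0 0.92 body 0.048 0.02 fing 0.098 lip [0.542, -0.001, 0.097]
   150 0.0 1.13 body 0.071 0.025 fing 0.104 lip [0.538, 0.012, 0.097]
20 0.56
   60 0.0 -0.05 body 0.059 0.059 fing 0.099 lip [0.578, -0.044, 0.143]
   75 0.0 0.16 body 0.055 0.055 fing 0.098 lip [0.577, -0.041, 0.129]
   90 0.0 0.36 body 0.056 0.056 fing 0.1 lip [0.574, -0.034, 0.118]
   105 0.0 0.56 body 0.041 0.036 fing 0.096 lip [0.571, -0.025, 0.108]
   120 0.0 0.76 body 0.035 0.024 fing 0.095 lip [0.567, -0.014, 0.101]
   135 0.0 0.96 body 0.04 0.02 fing 0.098 lip [0.562, -0.001, 0.097]
   150 0.0 1.18 body 0.055 0.025 fing 0.104 lip [0.558, 0.012, 0.097]
```

```bash
cat > clr.py <<'E'
from h import *; from kin import *
xs=np.linspace(-.0935,.0935,9); zs=np.linspace(-.0375,.0375,5); ys=-np.linspace(.045,.16,8)
B=np.array([[x,y,z] for x in xs for y in ys for z in zs])
F=np.array([[x,y,z] for x in (-.05,-.033,.033,.05) for y in np.linspace(-.045,.019,8) for z in (-.009,.009)])
t=np.linspace(0,2*np.pi,24)
T=np.array([[.0325*np.cos(a),.0325*np.sin(a),z] for a in t for z in (-.046,.042)])
s,_=cur(); q0=s['joints']
import sys
for hd in (-28,-35,-42):
    g=np.array([.567,.0,.14]); qq=q0
    print(hd)
    for ph in (0,30,60,75,90,105,115,125,135):
      R=roll(Rt(hd,20),ph,[1,0,0]); qq,e=ik(g+.019*R[:,1],R,qq)
      over=lambda W:(W[:,0]>.492)&(W[:,0]<.648)&(W[:,1]<.04)&(W[:,1]>-.265)
      W=g+B@R.T; W2=g+F@R.T; TT=g+T@(Ro.from_rotvec([np.radians(ph),0,0]).as_matrix()).T
      up=R@(Rt(hd,20).T@np.array([0,0,1.])); dn=np.array([0,0,-1])+up*up[2]; nn=np.linalg.norm(dn); lip=g+.042*up+(.0325*dn/nn if nn>.01 else 0)
      print('  ',ph,round(e,3),qq.round(2),'body',W[over(W),2].min().round(3) if over(W).any() else None,W[:,2].min().round(3),'fing',W2[:,2].min().round(3),'tin',TT[:,2].min().round(3),'lip',lip.round(3))
E
python3 clr.py
```

```text
-28
   0 0.0 [-0.04  0.51  2.13  3.76  0.78 -1.87] body 0.12 0.12 fing 0.125 tin 0.094 lip [ 0.567 -0.     0.182]
   30 0.0 [-0.18  0.39  2.14  3.28  0.42 -1.12] body 0.115 0.094 fing 0.102 tin 0.084 lip [ 0.567 -0.049  0.16 ]
   60 0.0 [-0.36  0.37  2.15  2.23  0.48  0.18] body 0.106 0.081 fing 0.088 tin 0.089 lip [ 0.567 -0.053  0.133]
   75 0.0 [-0.44  0.39  2.14  1.99  0.65  0.55] body 0.087 0.08 fing 0.087 tin 0.097 lip [ 0.567 -0.049  0.119]
   90 0.0 [-0.51  0.44  2.14  1.89  0.84  0.78] body 0.071 0.071 fing 0.086 tin 0.108 lip [ 0.567 -0.042  0.108]
   105 0.0 [-0.57  0.51  2.13  1.86  1.03  0.95] body 0.061 0.061 fing 0.087 tin 0.098 lip [ 0.567 -0.032  0.098]
   115 0.0 [-0.59  0.56  2.12  1.85  1.15  1.05] body 0.056 0.056 fing 0.09 tin 0.093 lip [ 0.567 -0.024  0.093]
   125 0.0 [-0.61  0.62  2.11  1.87  1.27  1.15] body 0.055 0.055 fing 0.095 tin 0.089 lip [ 0.567 -0.016  0.089]
   135 0.0 [-0.62  0.68  2.1   1.89  1.38  1.24] body 0.056 0.056 fing 0.1 tin 0.087 lip [ 0.567 -0.007  0.087]
-35
   0 0.0 [ 0.02  0.53  2.07  4.    0.82 -2.  ] body 0.12 0.12 fing 0.125 tin 0
[... 1248 characters left out ...]
 0.567 -0.053  0.133]
   75 0.0 [-0.38  0.34  2.04  1.44  0.43  1.22] body 0.121 0.103 fing 0.091 tin 0.097 lip [ 0.567 -0.049  0.119]
   90 0.0 [-0.47  0.38  2.04  1.46  0.68  1.31] body 0.108 0.09 fing 0.089 tin 0.108 lip [ 0.567 -0.042  0.108]
   105 0.0 [-0.55  0.45  2.03  1.5   0.91  1.38] body 0.096 0.079 fing 0.09 tin 0.098 lip [ 0.567 -0.032  0.098]
   115 0.0 [-0.59  0.51  2.02  1.53  1.05  1.42] body 0.089 0.073 fing 0.093 tin 0.093 lip [ 0.567 -0.024  0.093]
   125 0.0 [-0.62  0.57  2.01  1.57  1.19  1.47] body 0.084 0.07 fing 0.097 tin 0.089 lip [ 0.567 -0.016  0.089]
   135 0.0 [-0.64  0.64  2.    1.61  1.32  1.52] body 0.081 0.069 fing 0.102 tin 0.087 lip [ 0.567 -0.007  0.087]
```

Call:
play_rows --plan '[[[0.003,-0.01,0.015,0,0,-0.1,1],[0.01,-0.03,0.03,0,0,-0.28,1],[0.02,-0.06,0.045,0,0,-0.48,1],[0.03,-0.09,0.058,0,0,-0.69,1],[0.04,-0.12,0.065,0,0,-0.89,1]]]'

```text
time_s: 4.5
tool_pos: [0.4866, 0.2774, 0.1638]
tool_rot: [-0.353, -0.003, -0.792]
ft_force: [1.0, 0.3, -1.6]
finger_gap: 0.0639
```

Call:
play_rows --plan '[[[0.008,-0.025,0,0,0,-0.2,1],[0.016,-0.05,0,0,0,-0.4,1],[0.024,-0.075,0,0,0,-0.6,1],[0.032,-0.1,0,0,0,-0.8,1],[0.04,-0.12,0,0,0,-0.96,1]]]'

```text
time_s: 4.92
tool_pos: [0.5181, 0.1813, 0.1625]
tool_rot: [-0.355, -0.003, -1.273]
ft_force: [-0.3, -0.4, -1.9]
finger_gap: 0.0638
```

```bash
python3 st.py; python3 -c "
from h import *
todo(-32,20,0,[.582,-.01,.16])"
```

```text
4.9167 [-0.01   0.326  2.322  2.714  0.752 -1.363] [0.5181 0.1813 0.1625] F [-0.3 -0.4 -1.9] gap 0.0638
y [ 0.897  0.274 -0.348] x [ 0.294 -0.956  0.003] heading 17.0 down 20.4
turn left shares [ 0.005 -0.014 -1.713] deg 49.1
shift shares [ 0.0799 -0.2392 -0.0031]
```

Call:
play_rows --plan '[[[0.008,-0.025,0,0,0,-0.18,1],[0.016,-0.05,0,0,0,-0.36,1],[0.024,-0.075,0,0,0,-0.54,1],[0.032,-0.1,0,0,0,-0.72,1],[0.04,-0.12,0,0,0,-0.86,1]]]'

```text
time_s: 5.33
tool_pos: [0.5501, 0.0857, 0.1624]
tool_rot: [-0.355, -0.004, -1.702]
ft_force: [-0.3, 0.0, -1.1]
finger_gap: 0.0636
```

Call:
play_rows --plan '[[[0.008,-0.025,0,0,0,-0.18,1],[0.016,-0.05,0,0,0,-0.36,1],[0.026,-0.075,0,0,0,-0.54,1],[0.034,-0.1,0,0,0,-0.72,1],[0.04,-0.12,0,0,0,-0.86,1]]]'

```text
time_s: 5.75
tool_pos: [0.5825, -0.0102, 0.1624]
tool_rot: [-0.355, -0.006, -2.132]
ft_force: [0.7, 0.0, -2.4]
finger_gap: 0.0637
```

Call:
play_rows --plan '[[[0,0,0,0,0,0,1]]]'

```text
time_s: 5.83
tool_pos: [0.5834, -0.0104, 0.163]
tool_rot: [-0.353, -0.005, -2.131]
ft_force: [0.3, 1.8, -1.4]
finger_gap: 0.064
```

```bash
python3 st.py; python3 -c "
from h import *
todo(-32,20,0,[.582,-.01,.16])
shot('side','side4');shot('scene','scene4')
p=cv2.imread('pics/side4.png')[100:300,220:460];q=cv2.imread('pics/scene4.png')[100:300,200:440];cv2.imwrite('pics/c4.png',cv2.resize(np.vstack([p,q]),None,fx=1.5*1.0,fy=1.5))"
```

```text
5.8333 [-0.007  0.448  2.084  3.966  0.738 -2.04 ] [ 0.5834 -0.0104  0.163 ] F [ 0.3  1.8 -1.4] gap 0.064
y [ 0.794 -0.5   -0.345] x [-0.531 -0.847  0.005] heading -32.2 down 20.2
turn left shares [ 0.004 -0.011  0.003] deg 0.3
shift shares [-0.0017  0.0005 -0.0037]
```

View pics/c4.png

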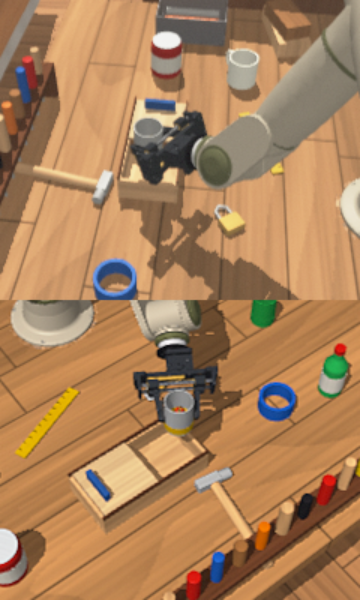

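Call:
play_rows --plan '[[[0.001,0.001,-0.003,0.15,0,0,1],[0,0.002,-0.007,0.35,0,0,1],[-0.001,0.003,-0.011,0.57,0,0,1],[-0.001,0.004,-0.015,0.79,0,0,1],[-0.001,0.0055,-0.018,1.0,0,0,1]]]'

```text
time_s: 6.35
tool_pos: [0.5807, -0.0041, 0.1491]
tool_rot: [-0.633, 0.413, -2.185]
ft_force: [0.2, 0.4, -1.1]
finger_gap: 0.0641
```

```bash
cat > tilt.py <<'E'
from h import *
s,R=cur(); U=R@(Rt(-32.2,20.2).T@np.array([0,0,1.])); g=s['tool_pos']-.019*R[:,1]
print('tin axis',U.round(3),'tilt',np.degrees(np.arccos(U[2])).round(1),'g',g.round(4))
E
python3 st.py; python3 tilt.py
```

```text
6.35 [-0.141  0.343  2.108  3.633  0.337 -1.439] [ 0.5807 -0.0041  0.1491] F [ 0.2  0.4 -1.1] gap 0.0641
y [ 0.796 -0.271 -0.542] x [-0.528 -0.749 -0.401] heading -18.8 down 32.8
tin axis [ 0.004 -0.474  0.88 ] tilt 28.3 g [0.5656 0.0011 0.1593]
```

Call:
play_rows --plan '[[[0,0.001,-0.002,0.18,0,0,1],[0,0.002,-0.005,0.36,0,0,1],[0,0.004,-0.007,0.54,0,0,1],[0,0.005,-0.009,0.7,0,0,1],[0,0.006,-0.009,0.8,0,0,1]]]'

```text
time_s: 6.77
tool_pos: [0.5828, 0.0001, 0.1449]
tool_rot: [-0.808, 0.633, -2.267]
ft_force: [0.2, 0.2, -1.2]
finger_gap: 0.0642
```

```bash
python3 st.py; python3 tilt.py
```

```text
6.7667 [-0.233  0.322  2.116  2.845  0.254 -0.521] [5.828e-01 1.000e-04 1.449e-01] F [ 0.2  0.2 -1.2] gap 0.0642
y [ 0.805 -0.115 -0.583] x [-0.517 -0.618 -0.592] heading -8.2 down 35.6
tin axis [-0.004 -0.69   0.724] tilt 43.6 g [0.5675 0.0023 0.156 ]
```

Call:
play_rows --plan '[[[0,0.001,0,0.12,0,0,1],[0,0.002,0,0.24,0,0,1],[0,0.003,-0.002,0.36,0,0,1],[0,0.004,-0.003,0.48,0,0,1],[0,0.005,-0.004,0.6,0,0,1]]]'

```text
time_s: 7.18
tool_pos: [0.5827, 0.0045, 0.1417]
tool_rot: [-1.1, 0.845, -2.466]
ft_force: [0.5, 0.2, -2.2]
finger_gap: 0.0641
```

```bash
python3 st.py; python3 tilt.py
```

```text
7.1833 [-0.337  0.323  2.119  2.085  0.382  0.386] [0.5827 0.0045 0.1417] F [ 0.5  0.2 -2.2] gap 0.0641
y [ 0.804  0.062 -0.592] x [-0.518 -0.415 -0.748] heading 4.4 down 36.3
tin axis [-0.003 -0.873  0.487] tilt 60.9 g [0.5674 0.0034 0.153 ]
```

Call:
play_rows --plan '[[[0,0.001,0,0.08,0,0,1],[0,0.002,0,0.16,0,0,1],[0,0.002,0,0.24,0,0,1],[0,0.003,0,0.32,0,0,1],[0,0.004,0,0.4,0,0,1]]]'

```text
time_s: 7.6
tool_pos: [0.5827, 0.0075, 0.1418]
tool_rot: [-1.369, 0.953, -2.679]
ft_force: [-0.4, -0.4, -2.4]
finger_gap: 0.0641
```

Call:
play_rows --plan '[[[0,0.001,0,0.08,0,0,1],[0,0.002,0,0.16,0,0,1],[0,0.002,0,0.24,0,0,1],[0,0.003,0,0.32,0,0,1],[0,0.003,0.001,0.4,0,0,1]]]'

```text
time_s: 8.02
tool_pos: [0.5827, 0.0101, 0.1425]
tool_rot: [-1.714, 1.016, -2.968]
ft_force: [-0.3, 0.3, -2.2]
finger_gap: 0.0642
```

```bash
python3 st.py; python3 tilt.py; python3 -c "
from h import *
shot('side','side5');shot('scene','scene5')
p=cv2.imread('pics/side5.png')[100:300,220:460];q=cv2.imread('pics/scene5.png')[100:300,200:440];cv2.imwrite('pics/c5.png',cv2.resize(np.hstack([p,q]),None,fx=1.6,fy=1.6))"
```

```text
8.0167 [-0.461  0.37   2.115  1.812  0.684  0.856] [0.5827 0.0101 0.1425] F [-0.3  0.3 -2.2] gap 0.0642
y [ 0.804  0.286 -0.522] x [-0.519 -0.091 -0.85 ] heading 19.6 down 31.5
tin axis [-0.005 -0.994  0.11 ] tilt 83.7 g [0.5674 0.0047 0.1524]
```

View pics/c5.png

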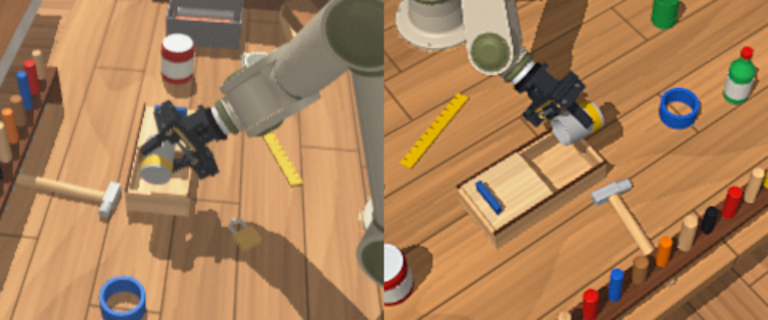

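Call:
play_rows --plan '[[[0,0.001,-0.003,0.06,0,0,1],[0,0.002,-0.006,0.12,0,0,1],[0,0.002,-0.009,0.18,0,0,1],[0,0.002,-0.011,0.22,0,0,1],[0,0.002,-0.011,0.26,0,0,1]]]'

```text
time_s: 8.53
tool_pos: [0.5839, 0.0109, 0.1343]
tool_rot: [-1.963, 1.027, 3.1]
ft_force: [-0.8, -0.8, -2.1]
finger_gap: 0.0639
```

Call:
play_rows --plan '[[[0,0.001,0,0.04,0,0,1],[0,0.001,0,0.08,0,0,1],[0,0.001,0,0.12,0,0,1],[0,0.001,0,0.16,0,0,1],[0,0.001,0,0.16,0,0,1]]]'

```text
time_s: 8.95
tool_pos: [0.5842, 0.0112, 0.1348]
tool_rot: [-2.115, 1.019, 2.97]
ft_force: [0.4, 0.8, -1.2]
finger_gap: 0.064
```

```bash
python3 st.py; python3 tilt.py; python3 -c "
from h import *
shot('side','side6');shot('scene','scene6')
p=cv2.imread('pics/side6.png')[100:300,220:460];q=cv2.imread('pics/scene6.png')[100:300,200:440];cv2.imwrite('pics/c6.png',cv2.resize(np.hstack([p,q]),None,fx=1.6,fy=1.6))"
```

```text
8.95 [-0.516  0.441  2.111  1.806  0.854  0.957] [0.5842 0.0112 0.1348] F [ 0.4  0.8 -1.2] gap 0.064
y [ 0.807  0.386 -0.448] x [-0.516  0.09  -0.852] heading 25.5 down 26.6
tin axis [-0.008 -0.995 -0.1  ] tilt 95.7 g [0.5689 0.0039 0.1434]
```

View pics/c6.png

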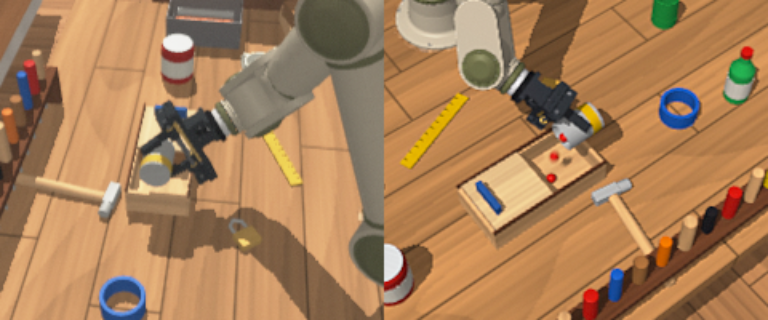

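Balls are leaving the tin into the bay, with red spots at (553,157) and (550,178) in the composite. I'll hold here, then tilt further.

Call:
play_rows --plan '[[[0,0,0,0.02,0,0,1],[0,0,0,0.06,0,0,1],[0,0,0.001,0.1,0,0,1],[0,0.001,0.001,0.15,0,0,1],[0,0.001,0.001,0.2,0,0,1]]]'

```text
time_s: 9.47
tool_pos: [0.5842, 0.0123, 0.1359]
tool_rot: [-2.299, 0.995, 2.815]
ft_force: [-0.5, -0.6, -1.9]
finger_gap: 0.0642
```

Call:
play_rows --plan '[[[0,0,0.001,0.06,0,0,1],[0,0,0.002,0.12,0,0,1],[0,0.001,0.004,0.18,0,0,1],[0,0.001,0.006,0.26,0,0,1],[0,0.002,0.008,0.34,0,0,1]]]'

```text
time_s: 9.88
tool_pos: [0.5843, 0.0137, 0.1424]
tool_rot: [-2.568, 0.922, 2.593]
ft_force: [-0.1, 0.3, -1.8]
finger_gap: 0.0642
```

Call:
play_rows --plan '[[[0,0,0.002,0.08,0,0,1],[0,0,0.004,0.16,0,0,1],[0,0,0.008,0.26,0,0,1],[0,0.001,0.011,0.36,0,0,1],[0,0.001,0.012,0.46,0,0,1]]]'

```text
time_s: 10.3
tool_pos: [0.5843, 0.0145, 0.1523]
tool_rot: [-2.846, 0.781, 2.383]
ft_force: [0.6, -0.1, -0.9]
finger_gap: 0.0639
```

```bash
python3 st.py; python3 tilt.py; python3 -c "
from h import *
shot('side','side7');shot('scene','scene7');shot('wrist','wrist7')
p=cv2.imread('pics/side7.png')[100:300,220:460];q=cv2.imread('pics/scene7.png')[100:300,200:440];cv2.imwrite('pics/c7.png',cv2.resize(np.hstack([p,q]),None,fx=1.6,fy=1.6))"
```

```text
10.3 [-0.602  0.562  2.09   1.8    1.216  1.255] [0.5843 0.0145 0.1523] F [ 0.6 -0.1 -0.9] gap 0.0639
y [ 0.807  0.554 -0.207] x [-0.516  0.488 -0.704] heading 34.5 down 11.9
tin axis [-0.007 -0.824 -0.566] tilt 124.5 g [0.5689 0.004  0.1562]
```

View pics/c7.png

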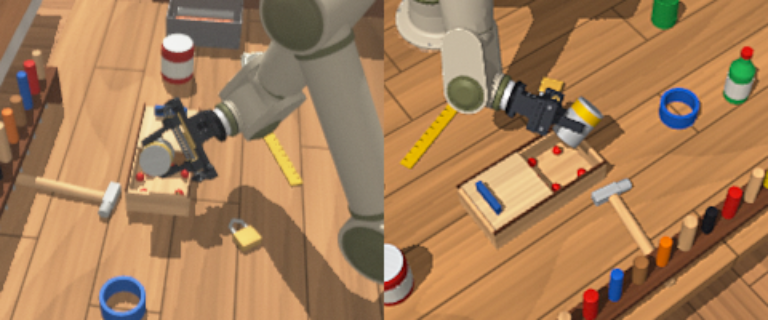

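View pics/wrist7.png

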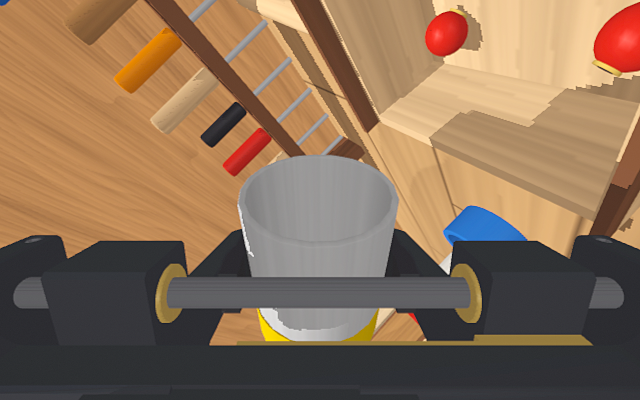

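Run:
```python
from h import *
for th in (60,70,80): todo(th,20,0,[.455,.374,.16])
p=cv2.imread('pics/scene7.png')[130:230,270:390]; cv2.imwrite('pics/z7.png',cv2.resize(p,None,fx=6,fy=6,interpolation=cv2.INTER_CUBIC))
```

```text
turn left shares [-3.253 -3.306  1.754] deg 142.1
shift shares [-0.1615  0.4495  0.0107]
turn left shares [-2.997 -3.632  1.925] deg 145.7
shift shares [-0.1615  0.4495  0.0107]
turn left shares [-2.714 -3.944  2.088] deg 149.6
shift shares [-0.1615  0.4495  0.0107]
```

View pics/z7.png

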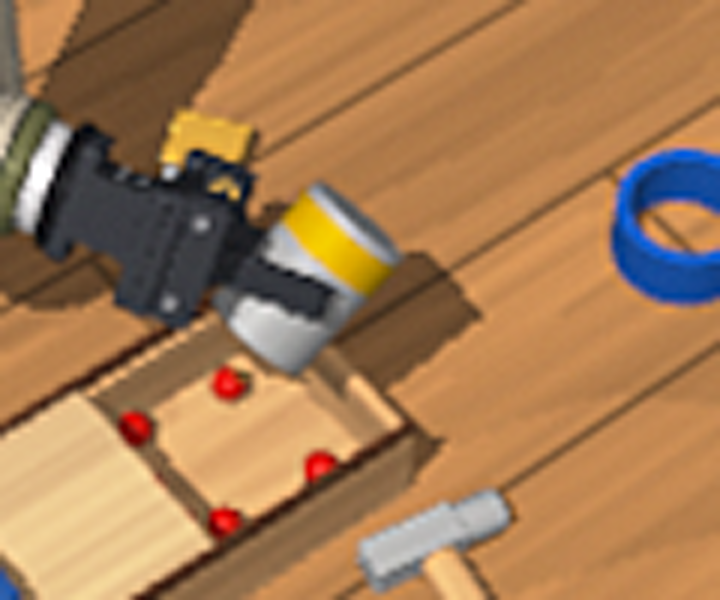

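Call:
play_rows --plan '[[[0,0,0.015,-0.02,-0.02,0.01,1],[0,0,0.035,-0.05,-0.06,0.03,1],[0,0,0.055,-0.1,-0.12,0.06,1],[0,0,0.075,-0.2,-0.24,0.13,1],[0,0,0.095,-0.3,-0.36,0.19,1]]]'

```text
time_s: 10.87
tool_pos: [0.584, 0.0149, 0.2288]
tool_rot: [-2.846, 1.022, 2.481]
ft_force: [0.0, 0.4, -0.2]
finger_gap: 0.0641
```

```bash
python3 st.py
python3 - <<'E'
from h import *
todo(70,20,0,[.455,.374,.2])
p,_,_=shot('scene','scene8');p2,_,_=shot('side','side8')
a=cv2.resize(p[130:230,270:390],None,fx=3.2,fy=3.2,interpolation=cv2.INTER_CUBIC);b=cv2.resize(p2[150:250,280:400],None,fx=3.2,fy=3.2,interpolation=cv2.INTER_CUBIC); cv2.imwrite('pics/z8.png',np.hstack([a,b]))
E
```

```text
10.8667 [-0.618  0.42   2.05   1.71   1.267  1.202] [0.584  0.0149 0.2288] F [ 0.   0.4 -0.2] gap 0.0641
y [ 0.783  0.603 -0.152] x [-0.412  0.32  -0.853] heading 37.6 down 8.7
turn left shares [-2.692 -3.261  1.733] deg 130.9
shift shares [-0.1613  0.4489 -0.036 ]
```

View pics/z8.png

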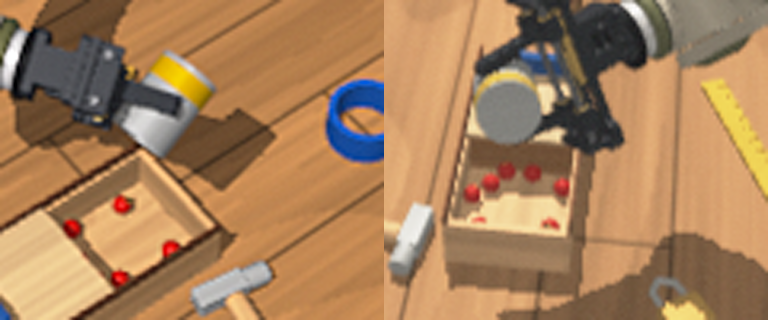

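The side view shows all seven balls in the bay: five along (472..562, 171..193), plus two near the front wall at (480,221) and (550,225). Now the tin goes back to its place.

Call:
play_rows --plan '[[[-0.006,0.015,0,-0.1,-0.12,0.065,1],[-0.012,0.03,0,-0.21,-0.25,0.135,1],[-0.019,0.05,0,-0.33,-0.39,0.21,1],[-0.026,0.07,0,-0.44,-0.53,0.28,1],[-0.033,0.09,0,-0.55,-0.66,0.35,1]]]'

```text
time_s: 11.38
tool_pos: [0.5573, 0.0874, 0.2267]
tool_rot: [-2.466, 1.434, 3.023]
ft_force: [0.4, -0.1, -2.1]
finger_gap: 0.0639
```

Call:
play_rows --plan '[[[-0.006,0.018,0,-0.11,-0.13,0.07,1],[-0.012,0.036,0,-0.22,-0.26,0.14,1],[-0.019,0.054,0,-0.33,-0.39,0.21,1],[-0.026,0.072,0,-0.44,-0.53,0.28,1],[-0.033,0.09,0,-0.55,-0.66,0.35,1]]]'

```text
time_s: 11.8
tool_pos: [0.5309, 0.1595, 0.2268]
tool_rot: [-0.234, 1.239, -0.867]
ft_force: [-0.1, 0.3, -1.2]
finger_gap: 0.0639
```

Call:
play_rows --plan '[[[-0.006,0.018,0,-0.11,-0.13,0.07,1],[-0.012,0.036,0,-0.22,-0.26,0.14,1],[-0.019,0.054,0,-0.33,-0.39,0.21,1],[-0.026,0.072,0,-0.44,-0.53,0.28,1],[-0.033,0.09,0,-0.55,-0.66,0.35,1]]]'

```text
time_s: 12.22
tool_pos: [0.5045, 0.2314, 0.2268]
tool_rot: [-0.184, 0.81, -0.645]
ft_force: [-0.7, 1.2, -1.2]
finger_gap: 0.0638
```

```bash
python3 st.py; python3 -c "
from h import *
todo(70.3,20,0,[.455,.374,.12])"
```

```text
12.2167 [-0.263  0.398  2.132  1.702  1.325 -0.141] [0.5045 0.2314 0.2268] F [-0.7  1.2 -1.2] gap 0.0638
y [ 0.485  0.865 -0.126] x [ 0.551 -0.414 -0.725] heading 60.7 down 7.2
turn left shares [-1.048 -1.282  0.702] deg 51.5
shift shares [-0.0618  0.1782 -0.1335]
```

Call:
play_rows --plan '[[[-0.006,0.018,0,-0.11,-0.13,0.07,1],[-0.012,0.036,-0.01,-0.22,-0.26,0.14,1],[-0.019,0.054,-0.02,-0.33,-0.39,0.21,1],[-0.025,0.072,-0.03,-0.43,-0.52,0.28,1],[-0.031,0.09,-0.04,-0.53,-0.65,0.355,1]]]'

```text
time_s: 12.63
tool_pos: [0.4795, 0.3034, 0.1945]
tool_rot: [-0.241, 0.394, -0.497]
ft_force: [0.7, 0.2, -0.6]
finger_gap: 0.064
```

Call:
play_rows --plan '[[[-0.006,0.018,-0.01,-0.11,-0.13,0.07,1],[-0.012,0.036,-0.025,-0.22,-0.26,0.14,1],[-0.019,0.054,-0.045,-0.33,-0.39,0.21,1],[-0.026,0.074,-0.065,-0.43,-0.52,0.28,1],[-0.031,0.089,-0.085,-0.52,-0.635,0.35,1]]]'

```text
time_s: 13.05
tool_pos: [0.4543, 0.3748, 0.1261]
tool_rot: [-0.351, -0.002, -0.34]
ft_force: [0.3, -0.7, -1.6]
finger_gap: 0.0642
```

Call:
play_rows --plan '[[[0,0,0,0,0,0,1],[0,0,0,0,0,0,1]]]'

```text
time_s: 13.22
tool_pos: [0.4547, 0.3741, 0.127]
tool_rot: [-0.349, 0.004, -0.342]
ft_force: [1.1, -0.3, -1.0]
finger_gap: 0.0638
```

```bash
python3 st.py; python3 -c "
from h import *
todo(70.3,20,0,[.455,.374,.042]); shot('wrist','wrist9');p,_,_=shot('side','side9'); cv2.imwrite('pics/side9c.png',cv2.resize(p[150:400,220:460],None,fx=2.4,fy=2.4))"
```

```text
13.2167 [ 0.099  0.546  2.079  1.778  1.053 -1.025] [0.4547 0.3741 0.127 ] F [ 1.1 -0.3 -1. ] gap 0.0638
y [ 0.314  0.886 -0.342] x [ 0.942 -0.335 -0.004] heading 70.5 down 20.0
turn left shares [-0.003 -0.008 -0.004] deg 0.3
shift shares [ 4.000e-04 -1.000e-04 -1.062e-01]
```

View pics/wrist9.png

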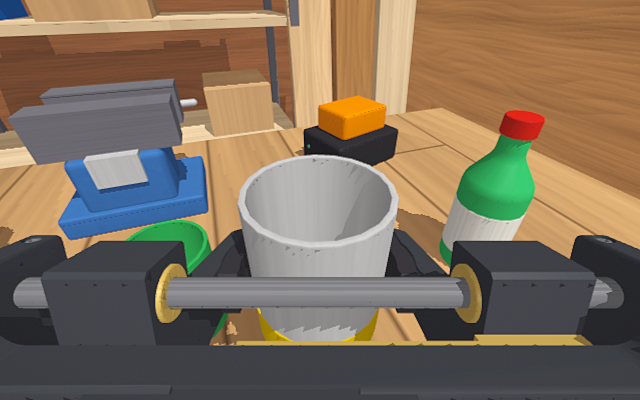

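View pics/side9c.png

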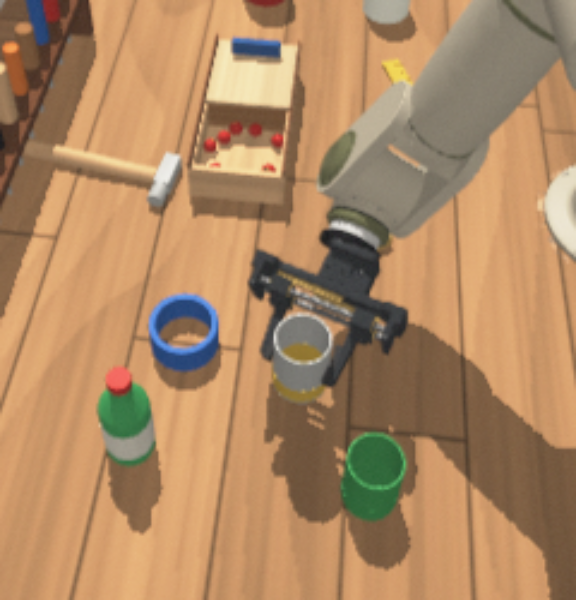

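The tin is empty and upright, and the seven knobs are in the bay. I'll lower it now.

Call:
play_rows --plan '[[[0,0,-0.02,0,0,0,1],[0,0,-0.045,0,0,0,1],[0,0,-0.07,0,0,0,1],[0,0,-0.085,0,0,0,1],[0,0,-0.095,0,0,0,1]]]'

```text
time_s: 13.73
tool_pos: [0.4559, 0.373, 0.0511]
tool_rot: [-0.348, 0.002, -0.344]
ft_force: [-0.4, 0.8, -0.6]
finger_gap: 0.064
```

Call:
play_rows --plan '[[[0,0,-0.003,0,0,0,1],[0,0,-0.005,0,0,0,1],[0,0,-0.008,0,0,0,1],[0,0,-0.01,0,0,0,1],[0,0,-0.01,0,0,0,1]]]'

```text
time_s: 14.15
tool_pos: [0.4555, 0.3738, 0.0441]
tool_rot: [-0.348, -0.001, -0.342]
ft_force: [0.6, 0.1, -0.9]
finger_gap: 0.0642
```

```bash
python3 st.py
```

```text
14.15 [ 0.099  0.764  2.06   1.883  1.105 -1.25 ] [0.4555 0.3738 0.0441] F [ 0.6  0.1 -0.9] gap 0.0642
y [ 0.315  0.886 -0.341] x [ 0.942 -0.335  0.001] heading 70.4 down 19.9
```

Call:
play_rows --plan '[[[0,0,-0.001,0,0,0,1],[0,0,-0.002,0,0,0,1],[0,0,-0.003,0,0,0,1],[0,0,-0.004,0,0,0,1],[0,0,-0.004,0,0,0,1]]]'

```text
time_s: 14.57
tool_pos: [0.4554, 0.3739, 0.0408]
tool_rot: [-0.347, -0.0, -0.341]
ft_force: [-0.3, -0.4, 2.1]
finger_gap: 0.0643
```

Call:
play_rows --plan '[[[0,0,0,0,0,0,1]]]'

```text
time_s: 14.65
tool_pos: [0.4554, 0.3739, 0.0408]
tool_rot: [-0.347, -0.0, -0.341]
ft_force: [-1.1, -0.5, 1.2]
finger_gap: 0.0637
```

Contact. I'll open slowly.

Call:
play_rows --plan '[[[0,0,0,0,0,0,-0.5],[0,0,0,0,0,0,-0.6],[0,0,0,0,0,0,-0.8],[0,0,0,0,0,0,-1],[0,0,0,0,0,0,-1]]]'

```text
time_s: 15.07
tool_pos: [0.4554, 0.3738, 0.0406]
tool_rot: [-0.348, -0.0, -0.341]
ft_force: [-0.5, 0.3, 0.2]
finger_gap: 0.0875
```

```bash
python3 st.py; python3 -c "
from h import *
shot('wrist','wrist10')"
```

```text
15.0667 [ 0.099  0.773  2.058  1.886  1.107 -1.257] [0.4554 0.3738 0.0406] F [-0.5  0.3  0.2] gap 0.0875
y [ 0.315  0.886 -0.341] x [ 0.942 -0.335  0.   ] heading 70.4 down 19.9
```

View pics/wrist10.png

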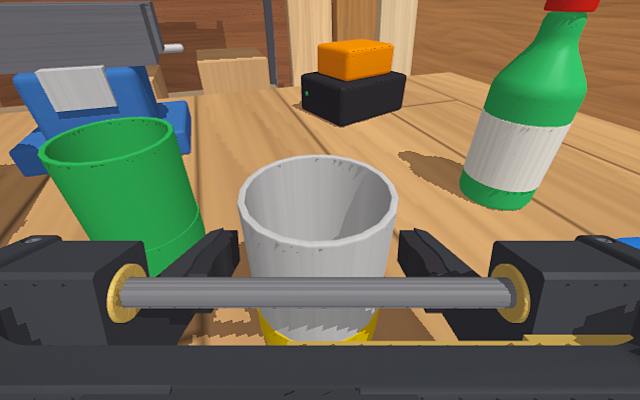

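The tin (316,250) is standing free between the open fingers. I'll back straight out.

Call:
play_rows --plan '[[[-0.006,-0.016,0,0,0,0,-1],[-0.016,-0.045,0,0,0,0,-1],[-0.028,-0.08,0.003,0,0,0,-1],[-0.042,-0.12,0.02,0,0,0,-1],[-0.054,-0.155,0.05,0,0,0,-1]]]'

```text
time_s: 15.53
tool_pos: [0.4109, 0.2487, 0.0798]
tool_rot: [-0.349, 0.003, -0.341]
ft_force: [0.7, -0.2, 0.9]
finger_gap: 0.088
```

```bash
python3 st.py
python3 - <<'E'
from h import *
shot('wrist','wrist11')
P=np.load('pics/wrist11.npz')['P']; Q=P.reshape(-1,3); Q=Q[~np.isnan(Q[:,0])]
s=Q[(np.hypot(Q[:,0]-.449,Q[:,1]-.359)<.05)&(Q[:,2]>.01)]; 
for a,b in ((.015,.03),(.06,.08)):
    t=s[(s[:,2]>a)&(s[:,2]<b)]
    from scipy.optimize import least_squares
    print(len(t),least_squares(lambda x:np.hypot(t[:,0]-x[0],t[:,1]-x[1])-.0325,[.449,.359],loss='soft_l1',f_scale=.002).x.round(4))
print(s[:,2].max())
p,_,P=shot('side','side11'); p2,_,P2=shot('scene','scene11')
for n,p,P in(('side',p,P),('scene',p2,P2)):
    C=p.astype(int); m=(C[...,0]>C[...,2]+50)&(P[...,2]>.08)&(abs(P[...,0]-.57)<.1)&(P[...,1]<-.1)
    s=P[m]; print(n,'bar',s.min(0).round(3),s.max(0).round(3),np.median(s,0).round(3))
E
```

```text
15.5333 [-0.268  0.617  2.277  1.551  1.216 -1.303] [0.4109 0.2487 0.0798] F [ 0.7 -0.2  0.9] gap 0.088
y [ 0.313  0.886 -0.342] x [ 0.942 -0.335 -0.003] heading 70.5 down 20.0
847 [0.4504 0.3583]
2371 [0.4501 0.3577]
0.08994047541433871
side bar [ 0.531 -0.227  0.08 ] [ 0.604 -0.207  0.101] [ 0.565 -0.215  0.092]
scene bar [ 0.53  -0.232  0.081] [ 0.614 -0.217  0.104] [ 0.574 -0.226  0.095]
```

View pics/side11.png

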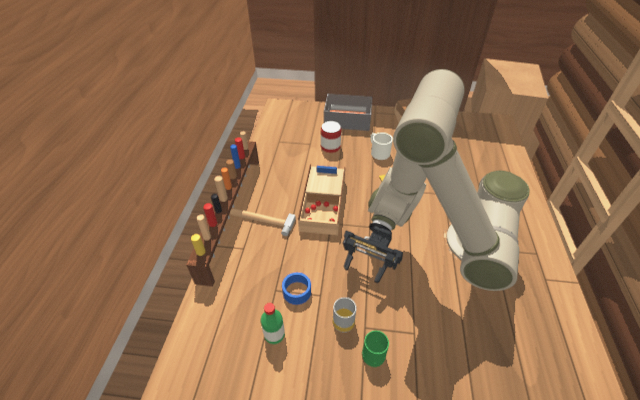

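Run:
```python
from h import *; from kin import *
s,R0=cur(); q0=s['joints']
for dn in (60,75,90):
    R=Rt(90,dn) ; q=q0
    for p in ([.5,.05,.25],[.57,-.265,.2],[.57,-.265,.074],[.57,-.11,.074]):
        q,e=ik(np.array(p),R,q); print(dn,p,q.round(2),round(e,4))
    todo(90,dn,0,[.57,-.268,.2])
P=np.load('pics/scene11.npz')['P'];Q=P.reshape(-1,3); Q=Q[~np.isnan(Q[:,0])]
s=Q[(Q[:,1]<-.27)&(Q[:,1]>-.5)&(Q[:,0]>.45)&(Q[:,0]<.75)&(Q[:,2]>.03)]; print(s.min(0),s.max(0))
```

```text
60 [0.5, 0.05, 0.25] [-0.38  0.29  1.59  0.49  1.49 -0.48] 0.0
60 [0.57, -0.265, 0.2] [-0.77  0.74  1.01  0.37  1.76 -0.77] 0.0
60 [0.57, -0.265, 0.074] [-0.77  0.86  1.13  0.37  1.53 -0.85] 0.0
60 [0.57, -0.11, 0.074] [-0.58  0.72  1.41  0.44  1.34 -0.75] 0.0
turn left shares [-1.384  0.246  0.661] deg 44.5
shift shares [ 0.1959 -0.6452  0.1482]
75 [0.5, 0.05, 0.25] [-0.26  0.26  1.57  0.26  1.4  -0.32] 0.0
75 [0.57, -0.265, 0.2] [-0.7   0.65  1.11  0.2   1.56 -0.72] 0.0
75 [0.57, -0.265, 0.074] [-0.7   0.77  1.24  0.21  1.31 -0.77] 0.0
75 [0.57, -0.11, 0.074] [-0.49  0.65  1.47  0.25  1.17 -0.61] 0.0
turn left shares [-1.902  0.337  0.634] deg 58.2
shift shares [ 0.1959 -0.6452  0.1482]
90 [0.5, 0.05, 0.25] [-0.13  0.25  1.54  0.    1.34 -0.13] 0.0
90 [0.57, -0.265, 0.2] [-0.62  0.57  1.21  0.    1.36 -0.62] 0.0
90 [0.57, -0.265, 0.074] [-0.62  0.7   1.35 -0.    1.1  -0.62] 0.0
90 [0.57, -0.11, 0.074] [-0.39  0.61  1.51  0.    1.02 -0.39] 0.0
turn left shares [-2.42   0.427  0.599] deg 72.5
shift shares [ 0.1959 -0.6452  0.1482]
[ 0.53806255 -0.49996684  0.03030014] [ 0.62935254 -0.42956306  0.1192993 ]
```

Call:
play_rows --plan '[[[0.01,-0.02,0.03,-0.14,0.02,0.03,0],[0.02,-0.05,0.07,-0.3,0.05,0.07,1],[0.035,-0.09,0.11,-0.46,0.08,0.11,1],[0.05,-0.14,0.145,-0.63,0.11,0.16,1],[0.065,-0.18,0.165,-0.81,0.14,0.2,1]]]'

```text
time_s: 16.1
tool_pos: [0.4613, 0.1142, 0.2097]
tool_rot: [-0.761, -0.05, -0.228]
ft_force: [0.5, -0.2, -1.3]
finger_gap: 0.0569
```

Call:
play_rows --plan '[[[0.013,-0.045,0.005,-0.16,0.03,0.04,1],[0.026,-0.09,0.01,-0.32,0.06,0.08,1],[0.039,-0.135,0.01,-0.48,0.09,0.12,1],[0.052,-0.18,0.01,-0.64,0.12,0.16,1],[0.065,-0.225,0.01,-0.8,0.14,0.2,1]]]'

```text
time_s: 16.52
tool_pos: [0.5143, -0.0658, 0.2155]
tool_rot: [-1.165, -0.046, -0.106]
ft_force: [-0.1, -0.3, -0.2]
finger_gap: 0.0236
```

```bash
python3 st.py; python3 -c "
from h import *
todo(90,90,0,[.571,-.268,.15])"
```

```text
16.5167 [-0.543  0.339  1.58   0.393  1.377 -0.553] [ 0.5143 -0.0658  0.2155] F [-0.1 -0.3 -0.2] gap 0.0236
y [ 0.084  0.388 -0.918] x [ 0.993 -0.105  0.046] heading 77.8 down 66.6
turn left shares [-0.805  0.134  0.189] deg 24.0
shift shares [ 0.0709 -0.2528 -0.0818]
```

Call:
play_rows --plan '[[[0.014,-0.05,-0.005,-0.16,0.03,0.04,1],[0.028,-0.1,-0.01,-0.32,0.06,0.08,1],[0.042,-0.15,-0.015,-0.48,0.09,0.12,1],[0.056,-0.2,-0.02,-0.64,0.12,0.16,1],[0.071,-0.252,-0.04,-0.8,0.134,0.19,1]]]'

```text
time_s: 16.93
tool_pos: [0.5711, -0.2635, 0.1859]
tool_rot: [-1.57, -0.004, 0.001]
ft_force: [0.9, 0.9, 0.2]
finger_gap: 0.0007
```

Call:
play_rows --plan '[[[0,0,0,0,0,0,1],[0,0,0,0,0,0,1]]]'

```text
time_s: 17.1
tool_pos: [0.5694, -0.2613, 0.1831]
tool_rot: [-1.562, 0.001, -0.001]
ft_force: [-0.1, 0.5, -0.3]
finger_gap: 0.0005
```

```bash
python3 st.py
python3 - <<'E'
from h import *
todo(90,90,0,[.571,-.268,.075])
p,_,P=shot('wrist','wrist12'); shot('side','side12')
C=p.astype(int); m=(C[...,0]>C[...,2]+50)&(P[...,2]>.08)&(abs(P[...,0]-.57)<.1)
s=P[m]; print(len(s),'bar',s.min(0).round(3),s.max(0).round(3),np.median(s,0).round(3))
t=s[s[:,2]>.092]; print(np.percentile(t,[2,98],axis=0).round(4))
E
```

```text
17.1 [-0.62   0.583  1.24   0.007  1.325 -0.62 ] [ 0.5694 -0.2613  0.1831] F [-0.1  0.5 -0.3] gap 0.0005
y [-0.001  0.009 -1.   ] x [ 1.    -0.001 -0.001] heading 93.8 down 89.5
turn left shares [-0.018 -0.001  0.002] deg 0.5
shift shares [ 0.0019 -0.0084 -0.1351]
1722 bar [ 0.53 -0.23  0.08] [ 0.608 -0.217  0.1  ] [ 0.569 -0.223  0.097]
[[ 0.5323 -0.2298  0.0949]
 [ 0.6065 -0.217   0.099 ]]
```

View pics/wrist12.png

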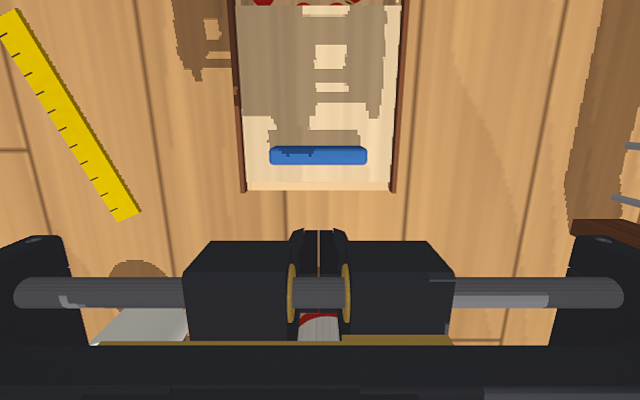

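View pics/side12.png

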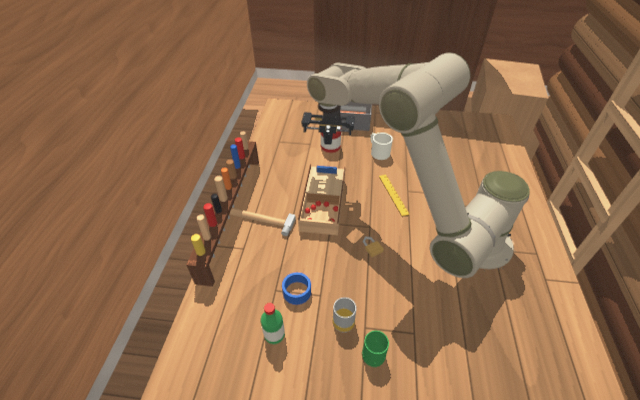

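Call:
play_rows --plan '[[[0,-0.003,-0.02,0,0,0,1],[0,-0.006,-0.055,0,0,0,1],[0,-0.008,-0.09,0,0,0,1],[0,-0.008,-0.12,0,0,0,1],[0,-0.008,-0.134,0,0,0,1]]]'

```text
time_s: 17.62
tool_pos: [0.5679, -0.2671, 0.0757]
tool_rot: [-1.562, 0.001, -0.002]
ft_force: [-0.1, 0.3, -0.3]
finger_gap: 0.0004
```

Call:
play_rows --plan '[[[0,0.004,0,0,0,0,1],[0,0.009,0,0,0,0,1],[0,0.014,0,0,0,0,1],[0,0.019,0,0,0,0,1],[0,0.025,0,0,0,0,1]]]'

```text
time_s: 18.03
tool_pos: [0.5691, -0.2488, 0.0795]
tool_rot: [-1.567, -0.003, -0.003]
ft_force: [-0.4, 0.5, -0.4]
finger_gap: 0.0004
```

```bash
python3 st.py
```

```text
18.0333 [-0.603  0.675  1.371  0.006  1.095 -0.603] [ 0.5691 -0.2488  0.0795] F [-0.4  0.5 -0.4] gap 0.0004
y [ 0.003  0.004 -1.   ] x [ 1.    -0.003  0.003] heading 52.1 down 89.7
```

Call:
play_rows --plan '[[[0,0.012,-0.001,0,0,0,1],[0,0.027,-0.003,0,0,0,1],[0,0.042,-0.003,0,0,0,1],[0,0.057,-0.003,0,0,0,1],[0,0.072,-0.003,0,0,0,1]]]'

```text
time_s: 18.45
tool_pos: [0.5688, -0.1902, 0.0759]
tool_rot: [-1.566, -0.002, -0.003]
ft_force: [1.2, -2.8, 0.7]
finger_gap: 0.0005
```

Call:
play_rows --plan '[[[0,0.015,0,0,0,0,1],[0,0.03,0,0,0,0,1],[0,0.045,0,0,0,0,1],[0,0.06,0,0,0,0,1],[0,0.075,0,0,0,0,1]]]'

```text
time_s: 18.87
tool_pos: [0.5686, -0.1304, 0.0757]
tool_rot: [-1.566, -0.001, -0.003]
ft_force: [1.1, -2.5, 0.7]
finger_gap: 0.0003
```

```bash
python3 st.py
```

```text
18.8667 [-0.428  0.608  1.503  0.006  1.031 -0.429] [ 0.5686 -0.1304  0.0757] F [ 1.1 -2.5  0.7] gap 0.0003
y [ 0.001  0.005 -1.   ] x [ 1.    -0.003  0.001] heading 74.5 down 89.7
```

Pushing at about 2.5 N, as expected. There are about 30 mm left, so I'll go slowly to the stop.

Call:
play_rows --plan '[[[0,0.008,0,0,0,0,1],[0,0.016,0,0,0,0,1],[0,0.022,0,0,0,0,1],[0,0.026,0,0,0,0,1],[0,0.03,0,0,0,0,1]]]'

```text
time_s: 19.28
tool_pos: [0.5686, -0.1074, 0.0757]
tool_rot: [-1.566, -0.001, -0.003]
ft_force: [-0.4, -1.6, 1.8]
finger_gap: 0.0004
```

Call:
play_rows --plan '[[[0,0.002,0,0,0,0,1],[0,0.004,0,0,0,0,1],[0,0.006,0,0,0,0,1]]]'

```text
time_s: 19.53
tool_pos: [0.5686, -0.1061, 0.0758]
tool_rot: [-1.572, -0.002, -0.003]
ft_force: [-2.2, -25.6, -2.7]
finger_gap: 0.0008
```

```bash
python3 st.py
```

```text
19.5333 [-0.387  0.598  1.52  -0.     1.021 -0.384] [ 0.5686 -0.1061  0.0758] F [ -2.2 -25.6  -2.7] gap 0.0008
y [ 0.002 -0.001 -1.   ] x [ 1.    -0.003  0.002] heading -23.4 down 89.9
```

The stop is reached (25 N). I'll back off and look.

Call:
play_rows --plan '[[[0,-0.01,0,0,0,0,1],[0,-0.03,0,0,0,0,1],[0,-0.05,0.02,0,0,0,1],[0,-0.07,0.06,0,0,0,1],[0,-0.09,0.1,0,0,0,1]]]'

```text
time_s: 19.95
tool_pos: [0.5678, -0.1751, 0.1557]
tool_rot: [-1.563, 0.002, -0.003]
ft_force: [0.3, -0.1, 0.8]
finger_gap: 0.0006
```

Call:
play_rows --plan '[[[0,-0.03,0.03,0,0,0,1],[0,-0.07,0.05,0,0,0,1],[0,-0.07,0.07,0,0,0,1],[0,-0.07,0.09,0,0,0,1],[0,-0.07,0.09,0,0,0,1]]]'

```text
time_s: 20.37
tool_pos: [0.5692, -0.2316, 0.2305]
tool_rot: [-1.567, -0.005, -0.004]
ft_force: [0.0, -0.3, 1.3]
finger_gap: 0.0006
```

```bash
python3 st.py
python3 - <<'E'
from h import *
for n in ('wrist','side','scene'):
    p,_,P=shot(n,n+'13')
    C=p.astype(int); m=(C[...,0]>C[...,2]+50)&(P[...,2]>.092)&(P[...,2]<.105)&(abs(P[...,0]-.57)<.1)&(abs(P[...,1]+.08)<.1)
    s=P[m]; print(n,len(s),np.percentile(s,[2,50,98],axis=0).round(4).tolist() if len(s) else '')
a=cv2.imread('pics/side13.png')[150:250,280:400];b=cv2.imread('pics/scene13.png')[150:250,240:360]
cv2.imwrite('pics/c13.png',cv2.resize(np.hstack([a,b]),None,fx=3.3,fy=3.3,interpolation=cv2.INTER_CUBIC))
E
```

```text
20.3667 [-0.579  0.517  1.22   0.006  1.401 -0.576] [ 0.5692 -0.2316  0.2305] F [ 0.  -0.3  1.3] gap 0.0006
y [ 0.005  0.003 -1.   ] x [ 1.    -0.004  0.005] heading 32.8 down 89.6
wrist 1605 [[0.5322, -0.0963, 0.0936], [0.5689, -0.0904, 0.0974], [0.6065, -0.0836, 0.099]]
side 51 [[0.5313, -0.0916, 0.0923], [0.5672, -0.0822, 0.0948], [0.6017, -0.0761, 0.0986]]
scene 61 [[0.5372, -0.0963, 0.0927], [0.5739, -0.0913, 0.0967], [0.6088, -0.0861, 0.103]]
```

View pics/c13.png

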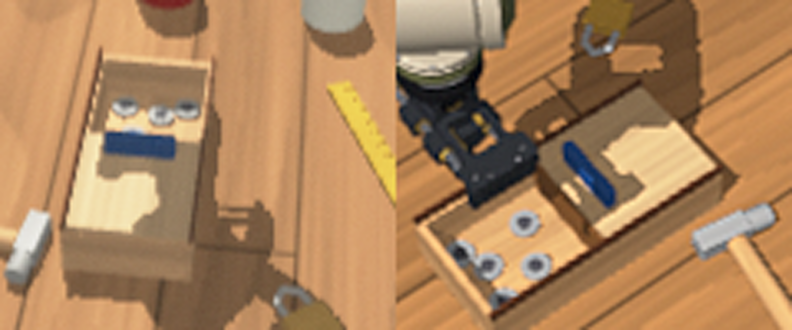

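View pics/wrist13.png

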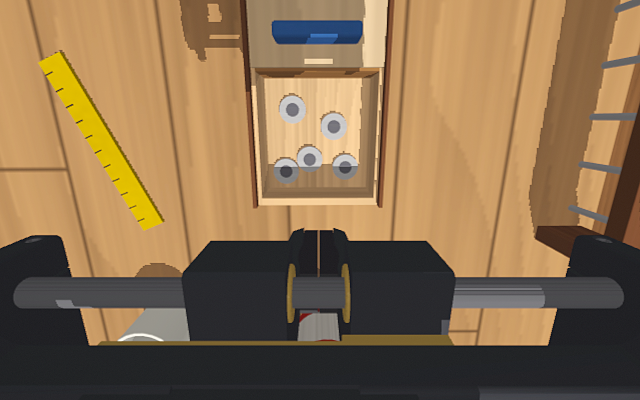

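Run:
```python
from h import *
for t in ('wrist12','wrist13','wrist11','side13','scene13','side0','scene0'):
    P=np.load(f'pics/{t}.npz')['P'].reshape(-1,3); P=P[~np.isnan(P[:,0])]
    r_=P[(P[:,2]>.069)&(P[:,2]<.08)&(abs(P[:,1]+.11)<.2)&((abs(P[:,0]-.502)<.008)|(abs(P[:,0]-.638)<.008))]
    w=P[(P[:,2]>.055)&(P[:,2]<.068)&(abs(P[:,1]+.11)<.2)&(abs(P[:,0]-.57)<.055)]
    l=P[(P[:,2]>.065)&(P[:,2]<.073)&(abs(P[:,1]+.11)<.2)&(abs(P[:,0]-.57)<.055)]
    f=lambda a:np.percentile(a[:,1],[.5,99.5]).round(4) if len(a)>10 else None
    print(t,'runner y',f(r_),len(r_),'walltop y',f(w),'lid y',f(l),'lid z',np.median(l[:,2]).round(4) if len(l) else '')
b=cv2.imread('pics/side13.png')[165:245,290:355]
cv2.imwrite('pics/s13.png',cv2.resize(b,None,fx=7,fy=7,interpolation=cv2.INTER_CUBIC))
```

```text
wrist12 runner y [-0.2579 -0.1058] 4606 walltop y [-0.2599 -0.1099] lid y [-0.2494 -0.1078] lid z 0.0697
wrist13 runner y [-0.258  -0.0591] 2901 walltop y [-0.2595 -0.061 ] lid y [-0.1158 -0.0582] lid z 0.0697
wrist11 runner y None 0 walltop y None lid y None lid z 
side13 runner y [-0.2526  0.0344] 140 walltop y [-0.2558  0.0362] lid y [-0.1064  0.0325] lid z 0.0676
scene13 runner y [-0.256   0.0265] 273 walltop y [-0.26    0.0293] lid y [-0.2568  0.0274] lid z 0.0687
side0 runner y [-0.2506  0.0348] 148 walltop y [-0.2522  0.0361] lid y [-0.242  -0.1015] lid z 0.0677
scene0 runner y [-0.258   0.0276] 328 walltop y [-0.2595  0.0317] lid y [-0.2567  0.026 ] lid z 0.0687
```

View pics/s13.png

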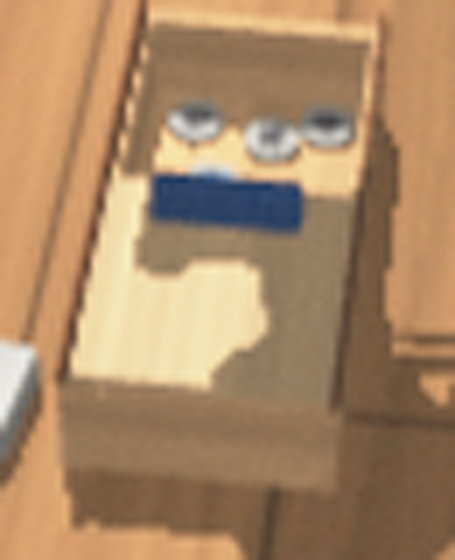

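Call:
play_rows --plan '[[[0,0.035,0.005,0,0,0,1],[0,0.07,0.01,0,0,0,1],[0,0.105,0.01,0,0,0,1],[0,0.14,0.01,0,0,0,1],[0,0.16,0.01,0,0,0,1]]]'

```text
time_s: 20.93
tool_pos: [0.5681, -0.0997, 0.2345]
tool_rot: [-1.564, 0.001, -0.001]
ft_force: [0.2, -0.1, -0.9]
finger_gap: -0.0001
```

Call:
play_rows --plan '[[[0,0,0,0,0,0,1],[0,0,0,0,0,0,1],[0,0,0,0,0,0,1]]]'

```text
time_s: 21.18
tool_pos: [0.5685, -0.1034, 0.2349]
tool_rot: [-1.565, -0.0, -0.003]
ft_force: [-0.0, -0.5, 0.6]
finger_gap: 0.0004
```

```bash
python3 st.py
python3 - <<'E'
from h import *
p,_,P=shot('wrist','wrist14')
P=P.reshape(-1,3);P=P[~np.isnan(P[:,0])]
for x0,x1 in ((.53,.61),):
    Q=P[(P[:,0]>x0)&(P[:,0]<x1)&(P[:,1]>0)&(P[:,1]<.06)]
    for y in np.arange(.015,.045,.0015):
        t=Q[abs(Q[:,1]-y)<.00075]; print(round(y,4),len(t),t[:,2].max().round(4) if len(t) else '',np.median(t[:,2]).round(4) if len(t) else '')
r_=P[(P[:,2]>.071)&(P[:,2]<.08)&(P[:,1]>-.05)&(P[:,1]<.08)&((abs(P[:,0]-.502)<.008)|(abs(P[:,0]-.638)<.008))]; print('runner end',np.percentile(r_[:,1],99.5))
E
```

```text
21.1833 [-0.385  0.433  1.337  0.005  1.374 -0.383] [ 0.5685 -0.1034  0.2349] F [-0.  -0.5  0.6] gap 0.0004
y [ 0.     0.006 -1.   ] x [ 1.    -0.003  0.   ] heading 88.2 down 89.7
0.015 117 0.0722 0.0696
0.0165 151 0.0716 0.0696
0.018 119 0.0714 0.0699
0.0195 129 0.0717 0.0695
0.021 155 0.0713 0.0698
0.0225 108 0.0719 0.07
0.024 140 0.0718 0.0696
0.0255 148 0.0716 0.0699
0.027 93 0.071 0.0696
0.0285 51 0.065 0.0636
0.03 106 0.0646 0.0629
0.0315 1 0.0603 0.0603
0.033 0  
0.0345 0  
0.036 0  
0.0375 0  
0.039 0  
0.0405 0  
0.042 0  
0.0435 51 0.0028 0.0013
runner end 0.029899472762530636
```

View pics/wrist14.png

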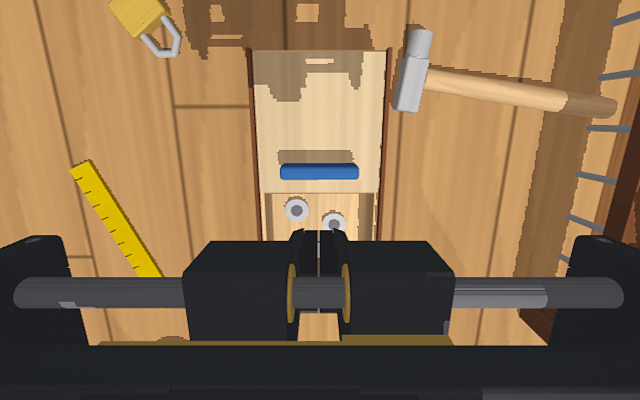

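The lid's edge sits 3 mm short of the box's outer end, exactly where geometry puts it when fully shut. Next is a last overall check.

Run:
```python
from h import *
shot('side','side15');p,_,P=shot('scene','scene15')
p0=cv2.imread('pics/scene0.png')
cv2.imwrite('pics/cmp.png',cv2.resize(np.hstack([p0[60:340,60:480],p[60:340,60:480]]),(800,267)))
```

```text
(no output)
```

View pics/cmp.png

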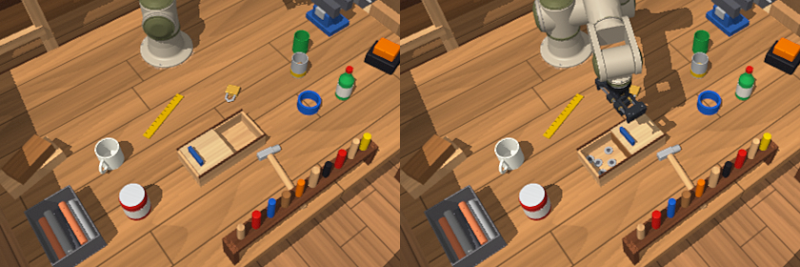

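View pics/side15.png

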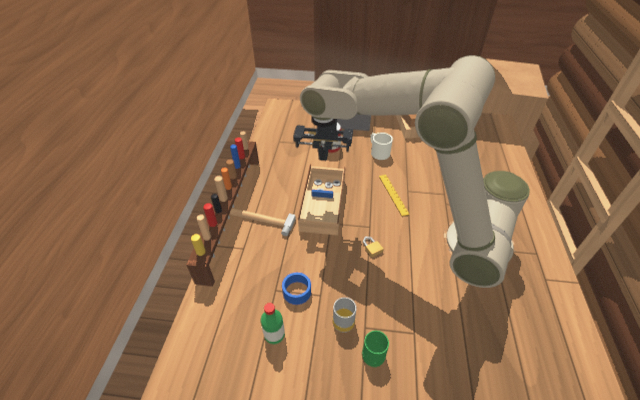

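The pictures show the lid shut over the bay, the tin upright at (345,314) in the side view, and the bystanders unmoved. The arm is clear of everything, so I'm handing in.

```bash
python3 -c "
from h import *
print(r.hand_in())"
```

```text
the job is handed in; nothing more can be done
None
```

The job is done and handed in at about 21 s of the 67 s allowed. I poured the seven knobs into the open bay, stood the empty tin back upright where it came from and let go. Then I pushed the lid along its runners until it hit the stop, at about 25 N.

What my last checks showed:
- **Knobs:** the side view showed all seven in the bay before I closed the lid, and the tin was empty.
- **Tin:** its upper and lower parts measured at the same place, (0.450, 0.358), so it is standing upright.
- **Lid:** its front edge measured about 3 mm short of the box's outer end, which is where a fully shut lid should sit by the box's dimensions.
- **Other things:** they look unmoved in the before and after pictures, and the gripper was touching nothing at hand-in.

**One disagreement:** the lid travelled about 134 mm, not the full 141 mm. The likely reason is that it started about 7 mm short of fully open. The first pictures and the edge check above both support that, so I take the lid to be shut.

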